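# Balance the solar panel on the sun mark, then lay it over

## Task

Take the sprung handle of the solar panel stand by its yellow grip, raise the panel from its near rest until the black pointer stands at the red mark, and keep it balanced there for at least 5 seconds. Then ease the panel over onto its far rest and let go of the handle. Steer by the handle only, do not touch the panel, do everything gently so that the panel never swings fast or slams onto a rest, and leave the lanterns, mug and comb where they are.

Things in the scene. Friction and masses are not known exactly. Their poses are not given: they have to be found in the camera images.
- stand: Grey fixed tilt stand, base cross 460 by 460 mm, 14 mm thick; origin at the centre of its underside, on the ledge. Its x axis points from the near rest to the far rest (away from the robot, within about 0.2 rad), y along the axle, z up. The axle runs along y, 150 mm above the origin. The handle is on the -y side, the dial on the +y side.
- panel (a joint): Tilt of the solar panel about the axle, rad: 0 level, positive leaning to the far side (far edge down). Rests stop it at -0.5 (near rest, the start) and +0.5 (far rest). It is top-heavy and falls to a rest by itself, in 0.33 s time constant with the handle loose. Damping 0.008 N m s/rad, hardly any friction. Gentle means well under 0.6 rad/s.
- handle (a joint): Angle of the handle relative to the panel, rad, positive to the far side, range -1.3 to 1.3; handle's lean from upright = joint panel + joint handle. Only a torsion spring, 0.20 N m/rad (damping 0.004), joins them: panel torque = 0.20 x handle. Balance: 0.20 x handle = -0.29 x sin(panel). With the handle held still the panel still falls (0.5 to 0.8 s): correct continually.
- pointer_tip (a point): Tip of the black pointer, upright when the panel is level, 160 mm from the axle at y = +176 mm of the stand's frame.
- mark_tip (a point): The point of the red mark on the white dial beside the pointer, 160 mm from the axle; pointer_tip coincides with it at the wanted tilt.
- mark (a joint): Where the red mark stands on the dial, rad, in the same sense as joint panel: the tilt to be set and kept. It stays where it is.
- lantern_a: Green solar lantern, 90 mm across, 153 mm tall, loose, origin at its foot; bystander.
- lantern_b: Second green solar lantern, same.
- mug: Stainless steel mug, 80 mm across, 85 mm tall, loose; bystander.
- comb: Red plastic comb, 170 by 40 by 6 mm, lying loose; bystander.
- panel_centre (a point): Dark blue solar panel, aluminium frame, 440 (x) by 260 (y) by 22 mm, black pointer on its +y side, orange clip; not to be touched. This point is its middle, 26 mm above the axle at tilt 0. All that tilts: nominally 1.6 kg, inertia about the axle 0.032 kg m2, toppling torque 0.29 N m x sin(tilt); the real panel is up to 15 percent lighter or heavier (both change alike).
- grip (a point): Middle of the yellow grip: a round bar, 26 mm across, 75 mm long, lying along the stand's y, held at its inner end by the handle's 10 mm rod. It lies 120 mm from the axle, straight above it at lean 0, at y = -285 mm of the stand's frame (bar from -250 to -325; the panel's side is at -130), and moves on a circle about the axle. The handle weighs 50 g.

How it is judged:
By the outcome, as a careful person would: the job done as asked, in the order asked, and still so for the second after the job is handed in, with the robot touching nothing.
It also fails if it takes over 64 s, if anything falls off the work surface, if the arm or the gripper's body presses on something with over 40 N, if the wrist force passes 120 N, or if a joint passes its speed limit or range.

## Robot

A 6-joint arm with a two-finger parallel gripper is mounted at the origin on the work surface. World frame = base frame: x ahead of the robot, y to its left, z up, the work surface at z = 0. Lengths are in m, angles in rad, forces in N, time in s.
With the tool pointing down it reaches from about 0.375 to 0.825 m from the base axis. Payload 5.5 kg.
Tool frame: the origin (TCP) lies at the very end of the fingers, on their centre line; the grasp point (between the pads) lies 19 mm behind it; z points along the fingers, y is the direction in which the jaws open and shut (so a half turn about z gives the same grasp; the last joint's range is limited). The gripper opens to 85 mm and grips with 20 to 120 N. Pads are 22 mm wide; open, the fingers measure 114 mm over their backs; the gripper's body (76 mm by 85 mm) begins 54 mm behind the grasp point. The pads swing forward as they close: fully open they stand 13 mm farther back than shut.
Start: joints at [1.279, 0.314, -0.047, 1.21, 0, 1.571], TCP at [0.173, 0.575, 0.231] pointing down, gripper open.
Joint ranges: [-2.67, 2.67], [-0.69, 1.73], [-1.03, 1.25], [-2.08, 2.16], [-1.42, 1.45], [-3.14, 3.14]. Speed limits (rad/s): [2.39, 2.39, 3.01, 3.14, 3.14, 3.14].

## Interface

Orientations are given as a rotation vector (axis times angle).
In Python, from cell import * gives the robot as it stands.
- The arm moves only by the tool carry_out, never from a script. Its argument "steps" is a list of rows, each an object with "slide": the shift along the tool's x, y, z in mm, a list of three; "rotation": the turn, a rotation vector about the tool's x, y, z in degrees, a list of three. In form: [{"slide": [x, y, z], "rotation": [rx, ry, rz]}, ...]. A call has 1 to 20 rows; each row shifts and turns the commanded pose from where the row before left it, along the tool's axes as they then stand; what a row does not reach is not made up. A row lasts 1/10 s, in which the tool goes at most 50 mm and 8.59 degrees, less where a joint would pass 70% of its speed; a pose out of reach is approached as far as the arm can. A call with a gripper value outside its range is refused whole. "gripper" is the finger opening in mm, from 0 to 85.4, set as the call begins (left out, the last holds). The fingers move at their own pace and stop on an object; the grip force is fixed at half the most. Time passes only in rows, so rows that do not move let the fingers close. It gives the time, the measured TCP pose, the force and the opening at its end, in the units of the state.
- sense(): the state, without advancing time (a new reading comes with each control period).
- grab_frame(name): name is "scene" or "top" or "wrist"; returns a dict with "pixels" (480x640x3 uint8, blue, green, red), "z_map" (480x640 float32, m along the optical axis (not along the pixel's ray), 0 where there is no reading), "mtx" (3x3 intrinsics, pixels), "D" ([k1, k2, p1, p2, k3] as OpenCV has them; the pictures are not rectified), "pose" (4x4, takes a point from camera to world coordinates). Camera axes: x right, y up, looking along -z (the intrinsics and any distortion apply to the point x, -y, -z); pixel columns grow to the right and rows downward; lengths in m; the calibration is good to about 2 mm. A picture is of the moment at which its call begins.
- sign_off(): hands the job in, once; it reports no verdict.
The state is a dict: "t": time; "q": joint angles; "qvel": joint speeds; "joint_torque": joint torques, N m; "tool_pos": TCP position; "orientation": TCP orientation; "ft_force": force on the tool from outside, world axes, zero at the start; "torque": the same for the moment, N m; "opening": finger opening in m.
Only numpy, scipy, OpenCV 4.12 (cv2) and the standard library are available. Lean on these libraries where they do the work, as an engineer would, in place of code of your own. Each camera call takes 0.05 s, during which the arm holds its last target. There are 200 camera calls.

## Working session

There is one attempt and no reset: what is moved stays moved. The work goes in short steps, Python scripts to look and compute and a tool call to move; the robot and the scene stay as the last step left them, time stands still between calls to the robot, and variables do not carry over. Pictures are saved under pics/ and viewed, about 8 in all and at most 12, crops included, and the job is handed in when it is done.

Besides the shell and the picture viewer there is one more tool, called after "Emit:" as name([rows], argument=value, ...), one row to a line, values as JSON. carry_out: Moves the arm, as the interface text tells. Its arguments: {"type":"object","properties":{"steps":{"type":"array","items":{"type":"object","properties":{"slide":{"type":"array","items":{"type":"number"}},"rotation":{"type":"array","items":{"type":"number"}}}}},"gripper":{"type":"number"}},"required":["steps"]}

```bash
mkdir -p pics; ls
python3 - <<'E'
from cell import *
import cv2,pickle
print(sense())
fr={}
for n in ("scene","top"):
    f=grab_frame(n); fr[n]=f; cv2.imwrite(f"pics/{n}0.png",f["pixels"]); print(n,f["mtx"].tolist(),f["D"],f["pose"].round(4).tolist(), (f["z_map"]>0).mean())
pickle.dump(fr,open("fr0.pkl","wb"))
E
```

```text
pics
{'t': 0.0, 'q': array([ 1.27897685e+00,  3.14201126e-01, -4.80894562e-02,  1.21018914e+00,
       -1.76598935e-05,  1.57079247e+00]), 'qvel': array([-0.0013059 , -0.00026122, -0.0003129 , -0.00147819, -0.00184486,
       -0.00016728]), 'joint_torque': array([-1.47568349e-03, -5.39582062e+01,  3.39755237e+01,  1.90711120e-02,
        3.49273353e-05,  9.48674568e-06]), 'tool_pos': array([0.1724562 , 0.5740771 , 0.23044493]), 'orientation': array([-4.56724986e-01, -3.10798517e+00,  2.62000954e-03]), 'ft_force': array([-0.3481496 ,  0.4552322 ,  0.76594668]), 'torque': array([-0.00143438, -0.0036521 ,  0.01428914]), 'opening': 0.08532530407550691}
scene [[439.3501779334498, 0.0, 313.8555094024557], [0.0, 439.3501779334498, 242.51329889298037], [0.0, 0.0, 1.0]] [-0.05963241  0.          0.          0.          0.        ] [[-0.3983, -0.5146, 0.7593, 1.4202], [0.9172, -0.2325, 0.3236, 0.4038], [0.01, 0.8253, 0.5646, 0.8661], [0.0, 0.0, 0.0, 1.0]] 0.996142578125
top [[516.8770375912809, 0.0, 329.9509762324275], [0.0, 516.8770375912809, 241.37070960404827], [0.0, 0.0, 1.0]] [-0.15205382  0.          0.          0.          0.        ] [[-0.0291, 0.9936, -0.109, 0.3643], [-0.9995, -0.0306, -0.0116, 0.0332], [-0.0149, 0.1086, 0.994, 1.719], [0.0, 0.0, 0.0, 1.0]] 0.9957486979166666
```

View pics/scene0.png

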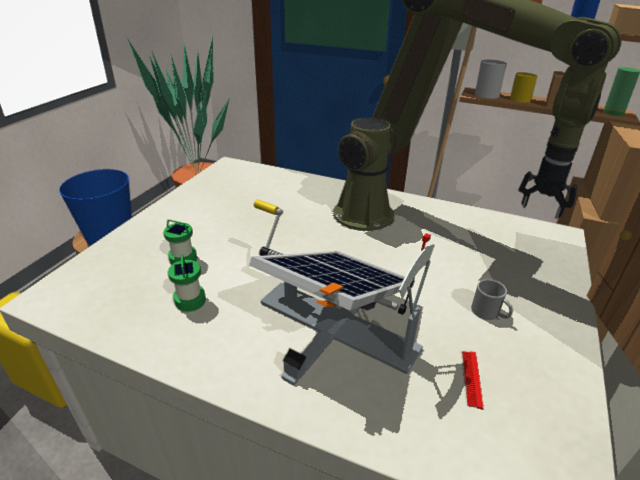

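View pics/top0.png

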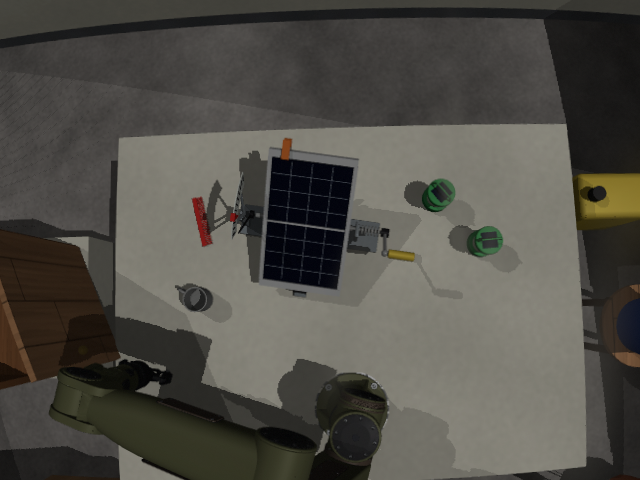

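The scene view shows the panel resting toward the robot, the yellow grip at (266,207), the dial and red mark at (427,240), the lanterns around (182,265), the mug at (488,300) and the comb at (473,380). The top view shows the grip at (400,255) and the panel spanning (260–358, 150–300). Next I'll measure the geometry from depth.

```bash
cat > h.py <<'E'
import numpy as np, cv2, pickle
def pts(f,mask):
    "world points (N,3) of masked pixels from depth"
    v,u=np.nonzero(mask & (f["z_map"]>0)); z=f["z_map"][v,u].astype(float)
    n=cv2.undistortPoints(np.stack([u,v],1).astype(float)[:,None],f["mtx"],f["D"])[:,0]
    c=np.stack([n[:,0]*z,-n[:,1]*z,-z,np.ones_like(z)],1)
    return (c@f["pose"].T)[:,:3], np.stack([u,v],1)
def ray(f,uv):
    n=cv2.undistortPoints(np.array(uv,float).reshape(-1,1,2),f["mtx"],f["D"])[:,0]
    d=np.c_[n[:,0],-n[:,1],-np.ones(len(n))]@f["pose"][:3,:3].T
    return f["pose"][:3,3],d
def hsv(f): return cv2.cvtColor(f["pixels"],cv2.COLOR_BGR2HSV)
def plane(P,it=4):
    for _ in range(it):
        c=P.mean(0); n=np.linalg.svd(P-c,full_matrices=False)[2][2]; n*=np.sign(n[2])
        r=(P-c)@n; s=1.48*np.median(abs(r))+1e-5; P=P[abs(r)<2.5*s]
    return c,n,s,len(P)
E
python3 - <<'E'
from h import *
from cell import *
fr=pickle.load(open("fr0.pkl","rb"))
w=grab_frame("wrist"); fr["wrist"]=w; pickle.dump(fr,open("fr0.pkl","wb"))
im=[w["pixels"][::2,::2]]
roi={"scene":(250,240,410,310),"top":(255,140,365,305)}
for n in ("scene","top"):
    f=fr[n]; H=hsv(f); m=np.zeros(H.shape[:2],bool); a,b,c,d=roi[n]; m[b:d,a:c]=1
    pm=m&(H[...,0]>100)&(H[...,0]<135)&(H[...,1]>70)&(H[...,2]<110)
    P,uv=pts(f,pm); c,nn,s,k=plane(P); print(n,"panel",c.round(4),nn.round(4),s,k,"ang",np.arccos(nn[2]))
    q=uv; q=q[(abs((P-c)@nn)<.01)]; r=cv2.minAreaRect(pts(f,pm)[0][abs((P-c)@nn)<.01][:,:2].astype(np.float32)); print("rect",r)
    y=(H[...,0]>20)&(H[...,0]<32)&(H[...,1]>150)&(H[...,2]>90)
    y[:, :200]=0; y[:,450:]=0; y[:190]=0
    P,uv=pts(f,y); c=np.median(P,0); P=P[np.linalg.norm(P-c,axis=1)<.06]; c=P.mean(0); d=np.linalg.svd(P-c)[2][0]; t=(P-c)@d
    print(" grip top surf",c.round(4),d.round(4),t.min(),t.max(),len(P))
f=fr["scene"]; crop=cv2.resize(f["pixels"][215:345,370:440],None,fx=4,fy=4,interpolation=cv2.INTER_CUBIC)
f=fr["top"]; c2=cv2.resize(f["pixels"][175:245,215:270],None,fx=4,fy=4,interpolation=cv2.INTER_CUBIC)
out=np.zeros((520,280+220+300,3),np.uint8); out[:520,:280]=crop; out[:280,280:500]=c2; out[:225,500:]=cv2.resize(w["pixels"],(300,225)); cv2.imwrite("pics/c1.png",out)
E
```

```text
scene panel [0.5964 0.1254 0.1852] [-0.4718  0.083   0.8778] 0.00044693591925629655 1848 ang 0.4996261079901261
rect ((0.5756067037582397, 0.12499676644802094), (0.2269926816225052, 0.3222258687019348), 80.14308166503906)
 grip top surf [ 0.4873 -0.1425  0.2549] [ 0.1643  0.9856 -0.0408] -0.03909402416705086 0.033732714539997904 158
top panel [0.5932 0.1226 0.1832] [-0.4722  0.0845  0.8775] 0.0032957775288132325 8242 ang 0.5002709417164801
rect ((0.5848183631896973, 0.12392439693212509), (0.23467078804969788, 0.34503573179244995), 80.13697052001953)
 grip top surf [ 0.4798 -0.1505  0.2579] [-0.2079 -0.9781 -0.0033] -0.03599472116354518 0.03488968597258082 184
```

View pics/c1.png

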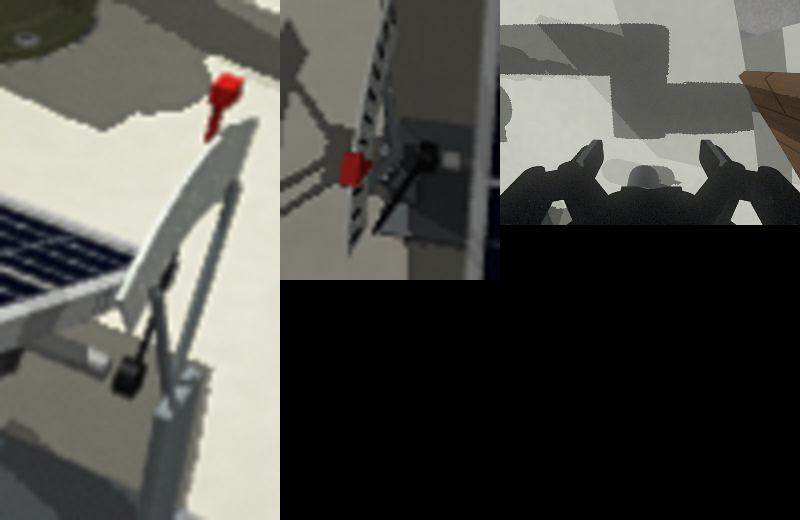

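```bash
cat >> h.py <<'E'
YAW=-0.173; O=np.array([.6107,.1195,0.])
R=np.array([[np.cos(YAW),-np.sin(YAW),0],[np.sin(YAW),np.cos(YAW),0],[0,0,1]])
def st(P): return (np.asarray(P)-O)@R
E
python3 - <<'E'
from h import *
fr=pickle.load(open("fr0.pkl","rb"))
for n,(a,b,c,d) in {"scene":(405,225,440,260),"top":(222,205,245,232)}.items():
    f=fr[n]; H=hsv(f); m=np.zeros(H.shape[:2],bool); m[b:d,a:c]=1
    m&=((H[...,0]<8)|(H[...,0]>172))&(H[...,1]>140)
    P,uv=pts(f,m); S=st(P); ang=np.arctan2(S[:,0],S[:,2]-.15); r=np.hypot(S[:,0],S[:,2]-.15)
    print(n,len(P)); o=np.argsort(r)
    # ray cast on plane y=.176
    p0,dv=ray(f,uv); p0s=st(p0); ds=dv@R; t=(.176-p0s[1])/ds[:,1]; Q=p0s+t[:,None]*ds
    qa=np.arctan2(Q[:,0],Q[:,2]-.15); qr=np.hypot(Q[:,0],Q[:,2]-.15); o=np.argsort(qr)
    for i in o[::max(1,len(o)//22)]: print(uv[i],"depth",S[i].round(3),ang[i].round(3),r[i].round(3),"ray",qa[i].round(3),qr[i].round(3))
    g=pts(f,m)
    # yellow grip in stand frame
    y=(H[...,0]>20)&(H[...,0]<32)&(H[...,1]>150)&(H[...,2]>90); y[:, :200]=0; y[:,450:]=0; y[:190]=0
    P,_=pts(f,y); S=st(P); S=S[np.linalg.norm(S-np.median(S,0),axis=1)<.06]
    print("grip",np.percentile(S,[2,50,98],axis=0).round(4).tolist())
    G=S-np.array([0,0,.15]); 
    from scipy.optimize import least_squares
    s=least_squares(lambda q:np.hypot(G[:,0]-q[0],G[:,2]-q[1])-.013,[-.07,.09],loss="soft_l1",f_scale=.002); print(s.x,np.hypot(*s.x),np.arctan2(*s.x))
E
```

```text
scene 55
[422 248] depth [-0.046  0.188  0.313] -0.273 0.169 ray -0.582 0.16
[423 247] depth [-0.042  0.191  0.319] -0.241 0.174 ray -0.62 0.163
[423 246] depth [-0.045  0.19   0.319] -0.261 0.175 ray -0.599 0.165
[423 244] depth [-0.045  0.189  0.325] -0.251 0.18 ray -0.561 0.17
[424 243] depth [-0.047  0.19   0.327] -0.257 0.183 ray -0.596 0.173
[424 241] depth [-0.043  0.191  0.334] -0.227 0.189 ray -0.559 0.177
[426 241] depth [-0.042  0.195  0.337] -0.221 0.191 ray -0.664 0.179
[424 240] depth [-0.043  0.19   0.337] -0.227 0.192 ray -0.541 0.179
[426 240] depth [-0.042  0.195  0.339] -0.221 0.193 ray -0.644 0.181
[423 239] depth [-0.042  0.188  0.339] -0.217 0.194 ray -0.475 0.182
[427 240] depth [-0.044  0.197  0.339] -0.228 0.194 ray -0.696 0.182
[424 238] depth [-0.045  0.189  0.34 ] -0.233 0.196 ray -0.508 0.184
[427 239] depth [-0.045  0.196  0.34 ] -0.232 0.196 ray -0.677 0.184
[426 238] depth [-0.045  0.193  0.342] -0.229 0.197 ray -0.607 0.185
[427 238] depth [-0.045  0.195  0.342] -0.232 0.198 ray -0.658 0.186
[425 237] depth [-0.045  0.191  0.343] -0.23 0.199 ray -0.54
[... 2216 characters left out ...]
.251
[232 214] depth [-0.046  0.188  0.345] -0.231 0.201 ray -0.21 0.254
[231 220] depth [-0.062  0.189  0.341] -0.314 0.201 ray -0.271 0.258
[231 218] depth [-0.057  0.19   0.341] -0.288 0.2 ray -0.25 0.26
[231 216] depth [-0.051  0.191  0.342] -0.262 0.199 ray -0.229 0.263
[231 214] depth [-0.046  0.191  0.343] -0.234 0.198 ray -0.208 0.265
[230 220] depth [-0.062  0.192  0.34 ] -0.317 0.2 ray -0.266 0.269
[230 218] depth [-0.057  0.193  0.341] -0.29 0.199 ray -0.246 0.271
[230 216] depth [-0.052  0.193  0.343] -0.263 0.2 ray -0.226 0.274
grip [[-0.0923, -0.3221, 0.251], [-0.0827, -0.2888, 0.2578], [-0.072, -0.2539, 0.2647]]
[-0.08173387  0.09656585] 0.12651240130883087 -0.7024035684554795
```

```bash
sed -i 's/O=np.array.*/O=np.array([.6087,.1198,0.])/' h.py
cat >> h.py <<'E'
from scipy.spatial.transform import Rotation as Rot
SX=1
def target(lean,back=0,sx=None):
    "TCP pos, rot for gripping the bar at a lean"
    z=R@[-np.sin(lean),0,-np.cos(lean)]; x=(sx or SX)*R[:,1]; y=np.cross(z,x)
    g=O+R@[.12*np.sin(lean),-.285,.15+.12*np.cos(lean)]
    return g+z*(.019-back), Rot.from_matrix(np.c_[x,y,z])
def rows(p0,r0,p1,r1,n):
    "n rows from pose 0 to pose 1, rounded, carrying the rounding"
    dv=(r0.inv()*r1).as_rotvec(); out=[]
    p,r=np.array(p0),r0
    for k in range(1,n+1):
        pk=p0+(p1-p0)*k/n; rk=r0*Rot.from_rotvec(dv*k/n)
        s=np.round(r.inv().apply(pk-p)*1e3,1); w=np.round(np.degrees((r.inv()*rk).as_rotvec()),1)
        p=p+r.apply(s/1e3); r=r*Rot.from_rotvec(np.radians(w)); out.append((s.tolist(),w.tolist()))
    return out,p,r
E
python3 - <<'E'
from h import *
from cell import *
fr=pickle.load(open("fr0.pkl","rb")); f=fr["top"]
for nm,uv,z in (("pointer",(238.2,233.7),.2904),("mark",(237.2,216.7),.3046)):
    p,d=ray(f,[uv]); P=p+d*((z-p[2])/d[0,2]); S=st(P)[0]; print(nm,S.round(4),np.arcsin(S[0]/.16))
s=sense(); r0=Rot.from_rotvec(s["orientation"]); p0=s["tool_pos"]; print(r0.as_matrix().round(3))
for sx in (1,-1):
    p,r=target(-.687,.1,sx); print(sx,p.round(3),np.degrees((r0.inv()*r).magnitude()))
p,r=target(-.687,.1,-1 if np.degrees((r0.inv()*r).magnitude())<90 else 1)
via=np.array([.36,.25,.40]); rm=r0*Rot.from_rotvec((r0.inv()*r).as_rotvec()*.45)
a,pa,ra=rows(p0,r0,via,rm,14); print(a); b,pb,rb=rows(pa,ra,p,r,14); print(b)
E
```

```text
pointer [-0.0895  0.1741  0.2904] -0.5935206532332601
mark [-0.0441  0.1817  0.3046] -0.2791145005078438
[[-0.958  0.288 -0.   ]
 [ 0.288  0.958 -0.001]
 [-0.    -0.001 -1.   ]]
1 [ 0.434 -0.139  0.305] 90.50329873241279
-1 [ 0.434 -0.139  0.305] 102.60057251877325
[([-19.5, -18.3, -12.1], [-1.0, -0.9, 2.6]), ([-20.5, -17.3, -12.0], [-1.1, -0.9, 2.5]), ([-21.4, -16.0, -12.1], [-1.0, -0.9, 2.6]), ([-22.3, -14.9, -12.0], [-1.0, -1.0, 2.5]), ([-23.1, -13.7, -11.8], [-1.1, -0.9, 2.6]), ([-23.9, -12.4, -11.8], [-1.0, -0.9, 2.6]), ([-24.6, -11.1, -11.5], [-1.0, -0.9, 2.5]), ([-25.3, -9.8, -11.3], [-1.1, -0.9, 2.6]), ([-25.8, -8.4, -11.1], [-1.0, -0.9, 2.5]), ([-26.4, -7.1, -10.9], [-1.0, -0.9, 2.6]), ([-26.8, -5.6, -10.5], [-1.1, -1.0, 2.6]), ([-27.2, -4.3, -10.2], [-1.0, -0.9, 2.5]), ([-27.5, -2.9, -9.7], [-1.0, -0.9, 2.6]), ([-27.8, -1.5, -9.4], [-1.1, -0.9, 2.6])]
[([-24.5, -14.5, 5.9], [-1.3, -1.1, 3.1]), ([-25.2, -13.2, 6.2], [-1.2, -1.1, 3.2]), ([-25.7, -12.0, 6.3], [-1.3, -1.2, 3.1]), ([-26.2, -10.7, 6.6], [-1.2, -1.1, 3.1]), ([-26.6, -9.4, 6.9], [-1.3, -1.1, 3.1]), ([-27.0, -8.2, 7.2], [-1.3, -1.1, 3.2]), ([-27.3, -6.8, 7.6], [-1.2, -1.1, 3.1]), ([-27.4, -5.4, 8.0], [-1.3, -1.1, 3.1]), ([-27.5, -4.2, 8.4], [-1.3, -1.2, 3.1]), ([-27.5, -2.9, 8.9], [-1.2, -1.1, 3.2]), ([-27.5, -1.5, 9.4], [-1.3, -1.1, 3.1]), ([-27.4, -0.3, 9.9], [-1.2, -1.1, 3.1]), ([-27.1, 1.0, 10.4], [-1.3, -1.1, 3.1]), ([-26.9, 2.2, 10.9], [-1.3, -1.1, 3.2])]
```

Emit:
carry_out([
  {"slide": [-19.5, -18.3, -12.1], "rotation": [-1, -0.9, 2.6]},
  {"slide": [-20.5, -17.3, -12], "rotation": [-1.1, -0.9, 2.5]},
  {"slide": [-21.4, -16, -12.1], "rotation": [-1, -0.9, 2.6]},
  {"slide": [-22.3, -14.9, -12], "rotation": [-1, -1, 2.5]},
  {"slide": [-23.1, -13.7, -11.8], "rotation": [-1.1, -0.9, 2.6]},
  {"slide": [-23.9, -12.4, -11.8], "rotation": [-1, -0.9, 2.6]},
  {"slide": [-24.6, -11.1, -11.5], "rotation": [-1, -0.9, 2.5]},
  {"slide": [-25.3, -9.8, -11.3], "rotation": [-1.1, -0.9, 2.6]},
  {"slide": [-25.8, -8.4, -11.1], "rotation": [-1, -0.9, 2.5]},
  {"slide": [-26.4, -7.1, -10.9], "rotation": [-1, -0.9, 2.6]},
  {"slide": [-26.8, -5.6, -10.5], "rotation": [-1.1, -1, 2.6]},
  {"slide": [-27.2, -4.3, -10.2], "rotation": [-1, -0.9, 2.5]},
  {"slide": [-27.5, -2.9, -9.7], "rotation": [-1, -0.9, 2.6]},
  {"slide": [-27.8, -1.5, -9.4], "rotation": [-1.1, -0.9, 2.6]},
], gripper=85)

```text
t: 1.55
tool_pos: [0.3602, 0.2491, 0.4006]
orientation: [1.282, 2.569, 0.311]
ft_force: [1.0, -0.2, -0.6]
opening: 0.0852
```

Emit:
carry_out([
  {"slide": [-24.5, -14.5, 5.9], "rotation": [-1.3, -1.1, 3.1]},
  {"slide": [-25.2, -13.2, 6.2], "rotation": [-1.2, -1.1, 3.2]},
  {"slide": [-25.7, -12, 6.3], "rotation": [-1.3, -1.2, 3.1]},
  {"slide": [-26.2, -10.7, 6.6], "rotation": [-1.2, -1.1, 3.1]},
  {"slide": [-26.6, -9.4, 6.9], "rotation": [-1.3, -1.1, 3.1]},
  {"slide": [-27, -8.2, 7.2], "rotation": [-1.3, -1.1, 3.2]},
  {"slide": [-27.3, -6.8, 7.6], "rotation": [-1.2, -1.1, 3.1]},
  {"slide": [-27.4, -5.4, 8], "rotation": [-1.3, -1.1, 3.1]},
  {"slide": [-27.5, -4.2, 8.4], "rotation": [-1.3, -1.2, 3.1]},
  {"slide": [-27.5, -2.9, 8.9], "rotation": [-1.2, -1.1, 3.2]},
  {"slide": [-27.5, -1.5, 9.4], "rotation": [-1.3, -1.1, 3.1]},
  {"slide": [-27.4, -0.3, 9.9], "rotation": [-1.2, -1.1, 3.1]},
  {"slide": [-27.1, 1, 10.4], "rotation": [-1.3, -1.1, 3.1]},
  {"slide": [-26.9, 2.2, 10.9], "rotation": [-1.3, -1.1, 3.2]},
  {"slide": [0, 0, 0], "rotation": [0, 0, 0]},
  {"slide": [0, 0, 0], "rotation": [0, 0, 0]},
])

```text
t: 3.15
tool_pos: [0.4335, -0.139, 0.3046]
orientation: [1.957, 1.642, 0.59]
ft_force: [-0.3, -0.9, 1.5]
opening: 0.085
```

Run:
```python
from h import *
from cell import *
from scipy.optimize import least_squares
s=sense(); r=Rot.from_rotvec(s["orientation"]); p=s["tool_pos"]; t,rt=target(-.687,.1,1)
print("err",p-t,np.degrees((rt.inv()*r).as_rotvec()))
f=grab_frame("wrist"); cv2.imwrite("pics/w1.png",f["pixels"]); H=hsv(f)
y=(H[...,0]>18)&(H[...,0]<34)&(H[...,1]>130)&(H[...,2]>70)
P,uv=pts(f,y); m=np.median(P,0); P=P[np.linalg.norm(P-m,axis=1)<.07]; print(len(P),m)
T=r.inv().apply(P-p)*1e3; print("tool frame pct",np.percentile(T,[2,50,98],axis=0).round(1))
q=least_squares(lambda q:np.hypot(T[:,1]-q[0]-q[2]*T[:,0]/100,T[:,2]-q[1])-13,[0,81,0],loss="soft_l1",f_scale=1); print(q.x, q.cost)
g=p+r.apply([(np.percentile(T[:,0],1)+np.percentile(T[:,0],99))/2e3,q.x[0]/1e3,q.x[1]/1e3]); S=st(g); print("grip stand",S,np.hypot(S[0],S[2]-.15),np.arctan2(S[0],S[2]-.15))
```

```text
err [-5.98379077e-04  3.23978939e-05 -7.90903107e-04] [0.03136359 0.07998988 0.13944898]
3712 [ 0.47552865 -0.14633805  0.2580305 ]
tool frame pct [[-37.3  -7.5  61.6]
 [  0.2   3.4  63.8]
 [ 33.6  13.7  71.9]]
[ 1.53373377 75.49564825 -0.68228615] 709.3151698683382
grip stand [-0.07903992 -0.28686645  0.24718409] 0.1252679406202089 -0.6827988951867359
```

View pics/w1.png

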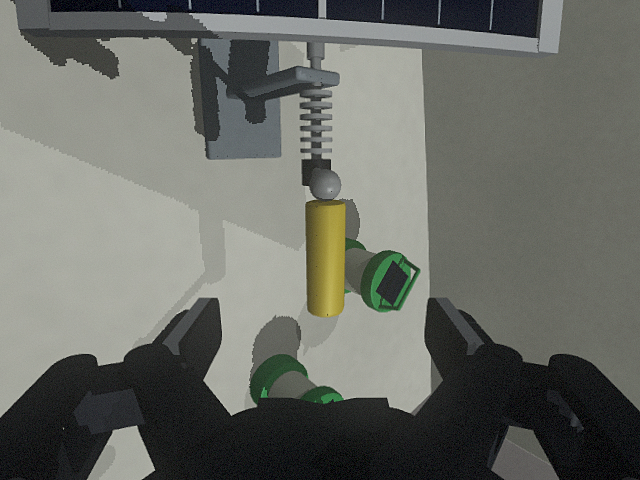

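The wrist view shows the grip lying vertically in the picture at (325,258), between the open fingers. The rod ball is at (325,185) and the lanterns are well clear. I'll advance and close.

Emit:
carry_out([
  {"slide": [-1, 1, 16], "rotation": [0, 0, 0]},
  {"slide": [-1, 0.5, 16], "rotation": [0, 0, 0]},
  {"slide": [0, 0, 16], "rotation": [0, 0, 0]},
  {"slide": [0, 0, 16], "rotation": [0, 0, 0]},
  {"slide": [0, 0, 16], "rotation": [0, 0, 0]},
  {"slide": [0, 0, 16], "rotation": [0, 0, 0]},
  {"slide": [0, 0, 0], "rotation": [0, 0, 0]},
])

```text
t: 3.9
tool_pos: [0.4952, -0.1496, 0.2307]
orientation: [1.955, 1.647, 0.591]
ft_force: [-0.9, 0.1, 0.5]
opening: 0.0847
```

Emit:
carry_out([
  {"slide": [0, 0, 0], "rotation": [0, 0, 0]},
  {"slide": [0, 0, 0], "rotation": [0, 0, 0]},
  {"slide": [0, 0, 0], "rotation": [0, 0, 0]},
  {"slide": [0, 0, 0], "rotation": [0, 0, 0]},
  {"slide": [0, 0, 0], "rotation": [0, 0, 0]},
  {"slide": [0, 0, 0], "rotation": [0, 0, 0]},
  {"slide": [0, 0, 0], "rotation": [0, 0, 0]},
  {"slide": [0, 0, 0], "rotation": [0, 0, 0]},
], gripper=18)

```text
t: 4.7
tool_pos: [0.4952, -0.1513, 0.2331]
orientation: [1.954, 1.641, 0.592]
ft_force: [-5.5, 1.9, 5.8]
opening: 0.0242
```

Emit:
carry_out([
  {"slide": [0, 0, -1.5], "rotation": [0, 0, 0]},
  {"slide": [0, 0, -1], "rotation": [0, 0, 0]},
  {"slide": [0, 0, 0], "rotation": [0, 0, 0]},
])

```text
t: 5.0
tool_pos: [0.493, -0.1507, 0.2322]
orientation: [1.957, 1.644, 0.59]
ft_force: [19.8, -3.9, -19.7]
opening: 0.024
```

```bash
cat >> h.py <<'E'
def lean(s):
    r=Rot.from_rotvec(s["orientation"]); z=r.apply([0,0,1]); g=st(s["tool_pos"]-.019*z)-[0,0,.15]; zs=z@R
    return np.arctan2(g[0],g[2]),np.hypot(g[0],g[2]),np.arctan2(-zs[0],-zs[2]),g[1]
def axtorque(s):
    "moment of the handle on the panel about stand y, from the wrist force (moment at TCP assumed)"
    F=-s["ft_force"]@R; M=-s["torque"]@R; p=st(s["tool_pos"])-[0,0,.15]; c=np.cross(p,F)
    return c[1],M[1]
def tilt(f):
    "panel tilt by plane fit on the scene depth"
    H=hsv(f); m=np.zeros(H.shape[:2],bool); m[200:360,230:415]=1
    m&=(H[...,0]>100)&(H[...,0]<135)&(H[...,1]>70)&(H[...,2]<110)
    P,_=pts(f,m); S=st(P); k=(abs(S[:,0])<.25)&(abs(S[:,1])<.135)&(S[:,2]>.05)&(S[:,2]<.33); c,n,s,q=plane(P[k]); n=n@R
    return np.arctan2(n[0],n[2]),n[1],s,q
def obs(n=2):
    from cell import grab_frame,sense
    o=[]
    for _ in range(n):
        s=sense(); f=grab_frame("scene"); a=tilt(f); L=lean(s); o.append((s["t"],a[0],L[0]))
        print("t %.2f tilt %.4f (ny %.3f s %.4f n %d) lean %.4f r %.4f toolpitch %.4f y %.3f"%(s["t"],*a,*L),"F",(s["ft_force"]@R).round(1),"M",(s["torque"]@R).round(3),"ax",np.round(axtorque(s),3))
    return o,f
E
python3 -c "
from h import *
obs(3)"
```

```text
t 5.00 tilt -0.4997 (ny 0.001 s 0.0004 n 1817) lean -0.6865 r 0.1253 toolpitch -0.6859 y -0.286 F [ 20.2  -0.5 -19.7] M [-0.104 -0.531 -0.032] ax [-0.33   0.531]
t 5.05 tilt -0.4995 (ny 0.000 s 0.0005 n 1820) lean -0.6859 r 0.1253 toolpitch -0.6859 y -0.286 F [ 19.1  -0.7 -19. ] M [-0.076 -0.55  -0.042] ax [-0.291  0.55 ]
t 5.10 tilt -0.4999 (ny 0.000 s 0.0004 n 1834) lean -0.6858 r 0.1252 toolpitch -0.6859 y -0.286 F [ 19.9  -0.7 -19.6] M [-0.116 -0.531 -0.074] ax [-0.316  0.531]
```

Emit:
carry_out([
  {"slide": [0, 0, 1.9], "rotation": [0, 0, 0]},
  {"slide": [0, 4.85, 0.1], "rotation": [2.75, 0, 0]},
  {"slide": [0, 4.85, 0.1], "rotation": [2.75, 0, 0]},
  {"slide": [0, 4.85, 0.1], "rotation": [2.75, 0, 0]},
  {"slide": [0, 4.85, 0.1], "rotation": [2.75, 0, 0]},
  {"slide": [0, 4.85, 0.1], "rotation": [2.75, 0, 0]},
  {"slide": [0, 4.85, 0.1], "rotation": [2.75, 0, 0]},
  {"slide": [0, 4.85, 0.1], "rotation": [2.75, 0, 0]},
  {"slide": [0, 0, 0], "rotation": [0, 0, 0]},
])

```text
t: 6.05
tool_pos: [0.5239, -0.1561, 0.2468]
orientation: [2.19, 1.84, 0.326]
ft_force: [7.5, -0.6, -14.2]
opening: 0.0244
```

```bash
python3 -c "
from h import *
obs(2)"
```

```text
t 6.05 tilt -0.4996 (ny 0.000 s 0.0005 n 1766) lean -0.3546 r 0.1223 toolpitch -0.3467 y -0.286 F [  7.5   0.7 -14.2] M [-0.036 -0.648 -0.031] ax [-0.211  0.648]
t 6.10 tilt -0.4999 (ny 0.001 s 0.0004 n 1787) lean -0.3579 r 0.1224 toolpitch -0.3477 y -0.286 F [  8.1  -0.3 -17. ] M [-0.038 -0.853 -0.024] ax [-0.166  0.853]
```

Emit:
carry_out([
  {"slide": [0, 2, 1], "rotation": [1, 0, 0]},
  {"slide": [0, 4.85, 0.3], "rotation": [2.75, 0, 0]},
  {"slide": [0, 4.85, 0.3], "rotation": [2.75, 0, 0]},
  {"slide": [0, 4.85, 0.3], "rotation": [2.75, 0, 0]},
  {"slide": [0, 4.85, 0.3], "rotation": [2.75, 0, 0]},
  {"slide": [0, 4.85, 0.3], "rotation": [2.75, 0, 0]},
  {"slide": [0, 4.85, 0.3], "rotation": [2.75, 0, 0]},
  {"slide": [0, 0, 0], "rotation": [0, 0, 0]},
])

```text
t: 6.95
tool_pos: [0.5542, -0.1614, 0.2503]
orientation: [2.382, 2.002, 0.045]
ft_force: [2.7, 0.1, -15.6]
opening: 0.0243
```

```bash
python3 -c "
from h import *
obs(2)"
```

```text
t 6.95 tilt -0.4997 (ny 0.000 s 0.0004 n 1737) lean -0.0508 r 0.1195 toolpitch -0.0408 y -0.286 F [  2.6   0.6 -15.6] M [ 0.062 -0.663 -0.002] ax [-0.178  0.663]
t 7.00 tilt -0.4997 (ny 0.000 s 0.0004 n 1726) lean -0.0562 r 0.1196 toolpitch -0.0418 y -0.286 F [  3.4   0.2 -21. ] M [ 0.042 -1.049 -0.032] ax [-0.213  1.049]
```

```bash
sed -i 's/g=st(s\["tool_pos"\]-.019\*z)-\[0,0,.15\]/g=st(s["tool_pos"]-.019*z)-[-.008,0,.148]/' h.py; python3 -c "
from h import *
from cell import sense
print(lean(sense()))"
```

```text
(np.float64(0.005974778479970095), np.float64(0.1214443332950615), np.float64(-0.042266518088944), np.float64(-0.2863697054631756))
```

Emit:
carry_out([
  {"slide": [0, 3, 0.9], "rotation": [1.4, 0, 0]},
  {"slide": [0, 3, 0.6], "rotation": [1.4, 0, 0]},
  {"slide": [0, 0, 0], "rotation": [0, 0, 0]},
])

```text
t: 7.35
tool_pos: [0.5571, -0.162, 0.2506]
orientation: [-2.399, -2.016, 0.005]
ft_force: [-4.5, 1.8, -13.2]
opening: 0.0239
```

```bash
python3 -c "
from h import *
obs(3)"
```

```text
t 7.35 tilt -0.4997 (ny 0.000 s 0.0004 n 1723) lean 0.0482 r 0.1218 toolpitch 0.0084 y -0.286 F [ -4.7   1.  -13.2] M [0.125 1.432 0.038] ax [ 0.506 -1.432]
t 7.40 tilt -0.4995 (ny 0.000 s 0.0004 n 1720) lean 0.0475 r 0.1218 toolpitch 0.0077 y -0.286 F [ -5.3   0.5 -15.7] M [ 0.065  1.401 -0.024] ax [ 0.567 -1.401]
t 7.45 tilt -0.4997 (ny 0.000 s 0.0004 n 1737) lean 0.0469 r 0.1218 toolpitch 0.0073 y -0.286 F [ -4.2   0.2 -16.1] M [0.112 1.342 0.058] ax [ 0.459 -1.342]
```

Emit:
carry_out([
  {"slide": [0, 1.8, 0.5], "rotation": [1.2, 0, 0]},
  {"slide": [0, 1.8, 0.4], "rotation": [1.2, 0, 0]},
  {"slide": [0, 0, 0], "rotation": [0, 0, 0]},
])

```text
t: 7.8
tool_pos: [0.5616, -0.1627, 0.2503]
orientation: [-2.375, -1.996, 0.046]
ft_force: [-6.0, 2.3, -14.7]
opening: 0.0241
```

```bash
python3 -c "
from h import *
obs(2)"
```

```text
t 7.80 tilt -0.4998 (ny 0.001 s 0.0004 n 1731) lean 0.0917 r 0.1217 toolpitch 0.0489 y -0.286 F [ -6.3   1.2 -14.7] M [0.149 1.683 0.017] ax [ 0.601 -1.683]
t 7.85 tilt -0.4996 (ny 0.000 s 0.0004 n 1732) lean 0.0907 r 0.1217 toolpitch 0.0486 y -0.286 F [ -6.8   0.7 -14.9] M [0.119 1.689 0.004] ax [ 0.655 -1.689]
```

Emit:
carry_out([
  {"slide": [0, 1.8, 0.3], "rotation": [0.9, 0, 0]},
  {"slide": [0, 1.8, 0.3], "rotation": [0.9, 0, 0]},
  {"slide": [0, 0, 0], "rotation": [0, 0, 0]},
])

```text
t: 8.2
tool_pos: [0.565, -0.1633, 0.2498]
orientation: [-2.356, -1.98, 0.076]
ft_force: [-8.1, 2.8, -12.1]
opening: 0.0242
```

```bash
python3 -c "
from h import *
obs(2)"
```

```text
t 8.20 tilt -0.4994 (ny 0.000 s 0.0005 n 1706) lean 0.1254 r 0.1217 toolpitch 0.0801 y -0.286 F [ -8.5   1.3 -12.1] M [ 0.119  1.902 -0.018] ax [ 0.778 -1.902]
t 8.25 tilt -0.4994 (ny 0.000 s 0.0004 n 1688) lean 0.1245 r 0.1216 toolpitch 0.0799 y -0.286 F [ -7.8   0.1 -13.7] M [0.125 1.801 0.028] ax [ 0.706 -1.801]
```

Emit:
carry_out([
  {"slide": [0, 1.6, 0.3], "rotation": [1.2, 0, 0]},
  {"slide": [0, 1.6, 0.3], "rotation": [1.2, 0, 0]},
  {"slide": [0, 0, 0], "rotation": [0, 0, 0]},
])

```text
t: 8.6
tool_pos: [0.5687, -0.164, 0.2491]
orientation: [-2.331, -1.959, 0.116]
ft_force: [-7.1, 1.6, -12.7]
opening: 0.0243
```

```bash
python3 -c "
from h import *
obs(2)"
```

```text
t 8.60 tilt -0.4960 (ny 0.001 s 0.0004 n 1771) lean 0.1628 r 0.1216 toolpitch 0.1211 y -0.286 F [ -7.3   0.3 -12.7] M [0.157 1.578 0.02 ] ax [ 0.6   -1.578]
t 8.65 tilt -0.4936 (ny 0.000 s 0.0004 n 1793) lean 0.1617 r 0.1216 toolpitch 0.1207 y -0.286 F [ -8.    1.2 -12.5] M [ 0.174  1.579 -0.02 ] ax [ 0.679 -1.579]
```

```bash
cat >> h.py <<'E'
K=.2; C=.008
def acc(th,v,L,G): return (G*np.sin(th)+K*(L-th)-C*v)/(G*.032/.29)
def plan(o,goal,T,n,G=.266,tnow=None,b=0.):
    "o: (t,tilt,lean) list; state now by model fit, then leans for n rows toward goal in T"
    t=np.array([x[0] for x in o]); y=np.array([x[1] for x in o]); L0=np.mean([x[2] for x in o])+b
    def sim(x0,ts):
        from scipy.integrate import solve_ivp
        return solve_ivp(lambda _,s:[s[1],acc(s[0],s[1],L0,G)],(t[0],ts[-1]+1e-6),x0,t_eval=ts,rtol=1e-8).y
    te=np.r_[t,t[-1]+.05]
    q=least_squares(lambda x:sim(x,te)[0,:-1]-y,[y[0],0]).x if len(t)>1 else np.array([y[0],0])
    th,v=sim(q,te)[:,-1]; a=acc(th,v,L0,G)
    print("now t %.2f th %.4f v %.4f a %.3f lean %.4f balance lean(now) %.4f goal %.4f"%(te[-1],th,v,a,L0-b,th-G/K*np.sin(th)-b,goal-G/K*np.sin(goal)-b))
    # quintic, start acceleration at half of the present
    A=np.array([[1,0,0,0,0,0],[0,1,0,0,0,0],[0,0,2,0,0,0],[1,T,T**2,T**3,T**4,T**5],[0,1,2*T,3*T**2,4*T**3,5*T**4],[0,0,2,6*T,12*T**2,20*T**3]])
    p=np.polynomial.Polynomial(np.linalg.solve(A,[th,v,0.5*a,goal,0,0])); J=G*.032/.29
    prev=L0; out=[]
    for k in range(1,n+1):
        s=min(k*.1-.03,T); x,xv,xa=p(s),p.deriv()(s),p.deriv(2)(s)
        L=x+(J*xa+C*xv-G*np.sin(x))/K; d=L-prev; prev=L
        out.append((round(L-b,3),round(101*d,1),round(np.degrees(d),1),"th%.3f v%.2f"%(x,xv)))
    for r in out: print(r)
from scipy.optimize import least_squares
E
python3 -c "
from h import *
from cell import *
s=sense(); print(s['t'])
o=[(8.60,-.4960,.1628),(8.65,-.4936,.1617)]
plan(o,-.25,2.2,12)
"
```

```text
8.7
now t 8.70 th -0.4908 v 0.0601 a 0.162 lean 0.1623 balance lean(now) 0.1361 goal 0.0790
(np.float64(0.155), np.float64(-0.7), np.float64(-0.4), 'th-0.486 v0.07')
(np.float64(0.16), np.float64(0.4), np.float64(0.3), 'th-0.479 v0.08')
(np.float64(0.161), np.float64(0.2), np.float64(0.1), 'th-0.470 v0.10')
(np.float64(0.16), np.float64(-0.1), np.float64(-0.0), 'th-0.460 v0.11')
(np.float64(0.157), np.float64(-0.3), np.float64(-0.2), 'th-0.447 v0.13')
(np.float64(0.152), np.float64(-0.5), np.float64(-0.3), 'th-0.433 v0.15')
(np.float64(0.145), np.float64(-0.7), np.float64(-0.4), 'th-0.418 v0.16')
(np.float64(0.137), np.float64(-0.9), np.float64(-0.5), 'th-0.402 v0.17')
(np.float64(0.127), np.float64(-1.0), np.float64(-0.6), 'th-0.384 v0.18')
(np.float64(0.117), np.float64(-1.1), np.float64(-0.6), 'th-0.367 v0.18')
(np.float64(0.106), np.float64(-1.1), np.float64(-0.6), 'th-0.349 v0.18')
(np.float64(0.095), np.float64(-1.1), np.float64(-0.6), 'th-0.332 v0.17')
```

Emit:
carry_out([
  {"slide": [0, -0.5, 0.2], "rotation": [-0.2, 0, 0]},
  {"slide": [0, 0.3, 0.2], "rotation": [0.3, 0, 0]},
  {"slide": [0, 0.1, 0.2], "rotation": [0.1, 0, 0]},
  {"slide": [0, -0.1, 0], "rotation": [0, 0, 0]},
  {"slide": [0, -0.3, 0], "rotation": [-0.2, 0, 0]},
])

```text
t: 9.2
tool_pos: [0.5682, -0.1639, 0.2492]
orientation: [-2.332, -1.96, 0.114]
ft_force: [-6.4, 2.6, -10.8]
opening: 0.0248
```

```bash
python3 -c "
from h import *
o,f=obs(3); plan(o,-.25,1.8,10)
"
```

```text
t 9.20 tilt -0.4365 (ny 0.001 s 0.0006 n 2472) lean 0.1584 r 0.1216 toolpitch 0.1193 y -0.286 F [ -6.8   1.4 -10.8] M [0.144 1.452 0.008] ax [ 0.577 -1.452]
t 9.25 tilt -0.4281 (ny 0.000 s 0.0005 n 2555) lean 0.1576 r 0.1216 toolpitch 0.1190 y -0.286 F [ -6.6   1.2 -12.8] M [ 0.165  1.334 -0.016] ax [ 0.537 -1.334]
t 9.30 tilt -0.4193 (ny 0.001 s 0.0006 n 2716) lean 0.1576 r 0.1216 toolpitch 0.1191 y -0.286 F [ -7.9   1.3 -12.6] M [0.185 1.427 0.024] ax [ 0.677 -1.427]
now t 9.35 th -0.4100 v 0.1915 a 0.205 lean 0.1579 balance lean(now) 0.1201 goal 0.0790
(np.float64(0.13), np.float64(-2.8), np.float64(-1.6), 'th-0.396 v0.20')
(np.float64(0.115), np.float64(-1.6), np.float64(-0.9), 'th-0.377 v0.20')
(np.float64(0.101), np.float64(-1.4), np.float64(-0.8), 'th-0.357 v0.19')
(np.float64(0.089), np.float64(-1.2), np.float64(-0.7), 'th-0.339 v0.18')
(np.float64(0.08), np.float64(-1.0), np.float64(-0.5), 'th-0.322 v0.16')
(np.float64(0.072), np.float64(-0.8), np.float64(-0.4), 'th-0.307 v0.14')
(np.float64(0.067), np.float64(-0.6), np.float64(-0.3), 'th-0.294 v0.12')
(np.float64(0.063), np.float64(-0.4), np.float64(-0.2), 'th-0.283 v0.10')
(np.float64(0.061), np.float64(-0.2), np.float64(-0.1), 'th-0.273 v0.08')
(np.float64(0.061), np.float64(-0.0), np.float64(-0.0), 'th-0.266 v0.06')
```

Emit:
carry_out([
  {"slide": [0, -2.9, 0], "rotation": [-1.6, 0, 0]},
  {"slide": [0, -1.8, 0], "rotation": [-1, 0, 0]},
  {"slide": [0, -1.6, 0], "rotation": [-0.9, 0, 0]},
  {"slide": [0, -1.2, 0], "rotation": [-0.7, 0, 0]},
])

```text
t: 9.75
tool_pos: [0.5608, -0.1626, 0.2502]
orientation: [-2.378, -1.998, 0.041]
ft_force: [-5.5, 1.7, -10.8]
opening: 0.0241
```

```bash
python3 -c "
from h import *
o,f=obs(3); plan(o,-.25,1.4,10); cv2.imwrite('pics/s2.png',f['pixels'])
"
```

```text
t 9.75 tilt -0.3281 (ny 0.001 s 0.0008 n 3858) lean 0.0848 r 0.1217 toolpitch 0.0443 y -0.286 F [ -5.7   0.7 -10.8] M [0.13  1.505 0.008] ax [ 0.555 -1.505]
t 9.80 tilt -0.3190 (ny 0.001 s 0.0008 n 3954) lean 0.0822 r 0.1217 toolpitch 0.0439 y -0.286 F [ -4.3   0.6 -13. ] M [0.169 1.267 0.034] ax [ 0.421 -1.267]
t 9.85 tilt -0.3098 (ny 0.001 s 0.0008 n 4028) lean 0.0830 r 0.1216 toolpitch 0.0446 y -0.287 F [ -5.    1.3 -10.3] M [0.148 1.422 0.047] ax [ 0.49  -1.422]
now t 9.90 th -0.3013 v 0.1698 a -0.115 lean 0.0833 balance lean(now) 0.0934 goal 0.0790
(np.float64(0.074), np.float64(-1.0), np.float64(-0.6), 'th-0.290 v0.16')
(np.float64(0.054), np.float64(-1.9), np.float64(-1.1), 'th-0.274 v0.14')
(np.float64(0.042), np.float64(-1.2), np.float64(-0.7), 'th-0.262 v0.11')
(np.float64(0.037), np.float64(-0.6), np.float64(-0.3), 'th-0.252 v0.08')
(np.float64(0.037), np.float64(-0.0), np.float64(-0.0), 'th-0.245 v0.05')
(np.float64(0.041), np.float64(0.4), np.float64(0.3), 'th-0.242 v0.02')
(np.float64(0.049), np.float64(0.8), np.float64(0.4), 'th-0.240 v0.00')
(np.float64(0.058), np.float64(1.0), np.float64(0.5), 'th-0.241 v-0.01')
(np.float64(0.069), np.float64(1.0), np.float64(0.6), 'th-0.243 v-0.02')
(np.float64(0.078), np.float64(1.0), np.float64(0.5), 'th-0.245 v-0.02')
```

Emit:
carry_out([
  {"slide": [0, -2.3, 0], "rotation": [-1.3, 0, 0]},
  {"slide": [0, -2, 0], "rotation": [-1.1, 0, 0]},
  {"slide": [0, -1.2, 0], "rotation": [-0.7, 0, 0]},
  {"slide": [0, -0.2, 0], "rotation": [-0.1, 0, 0]},
])

```text
t: 10.3
tool_pos: [0.5552, -0.1616, 0.2507]
orientation: [2.399, 2.016, 0.015]
ft_force: [-5.3, 2.4, -8.7]
opening: 0.0241
```

```bash
python3 -c "
from h import *
o,f=obs(3); plan(o,-.25,1.2,10,b=.013)
"
```

```text
t 10.30 tilt -0.2486 (ny 0.000 s 0.0009 n 4788) lean 0.0288 r 0.1217 toolpitch -0.0120 y -0.286 F [-5.6  1.4 -8.7] M [0.17  1.577 0.005] ax [ 0.604 -1.577]
t 10.35 tilt -0.2455 (ny 0.001 s 0.0009 n 4824) lean 0.0294 r 0.1217 toolpitch -0.0118 y -0.287 F [-4.9  0.7 -9.3] M [0.197 1.596 0.008] ax [ 0.529 -1.596]
t 10.40 tilt -0.2432 (ny 0.001 s 0.0009 n 4858) lean 0.0302 r 0.1217 toolpitch -0.0115 y -0.287 F [-5.7  0.8 -8.9] M [ 0.183  1.604 -0.014] ax [ 0.611 -1.604]
now t 10.45 th -0.2413 v 0.0298 a -0.240 lean 0.0295 balance lean(now) 0.0635 goal 0.0660
(np.float64(0.045), np.float64(1.6), np.float64(0.9), 'th-0.240 v0.02')
(np.float64(0.045), np.float64(-0.0), np.float64(-0.0), 'th-0.238 v0.01')
(np.float64(0.047), np.float64(0.2), np.float64(0.1), 'th-0.238 v-0.00')
(np.float64(0.051), np.float64(0.4), np.float64(0.2), 'th-0.239 v-0.01')
(np.float64(0.055), np.float64(0.5), np.float64(0.3), 'th-0.240 v-0.02')
(np.float64(0.06), np.float64(0.5), np.float64(0.3), 'th-0.242 v-0.02')
(np.float64(0.066), np.float64(0.5), np.float64(0.3), 'th-0.244 v-0.02')
(np.float64(0.07), np.float64(0.4), np.float64(0.2), 'th-0.246 v-0.02')
(np.float64(0.073), np.float64(0.3), np.float64(0.2), 'th-0.248 v-0.01')
(np.float64(0.074), np.float64(0.1), np.float64(0.1), 'th-0.249 v-0.01')
```

Emit:
carry_out([
  {"slide": [0, 1.6, 0], "rotation": [0.9, 0, 0]},
  {"slide": [0, 0, 0], "rotation": [0, 0, 0]},
  {"slide": [0, 0.2, 0], "rotation": [0.1, 0, 0]},
  {"slide": [0, 0.4, 0], "rotation": [0.2, 0, 0]},
  {"slide": [0, 0.5, 0], "rotation": [0.3, 0, 0]},
  {"slide": [0, 0.5, 0], "rotation": [0.3, 0, 0]},
])

```text
t: 11.05
tool_pos: [0.5588, -0.1623, 0.2504]
orientation: [-2.392, -2.01, 0.018]
ft_force: [-5.7, 2.2, -9.0]
opening: 0.0242
```

```bash
python3 -c "
from h import *
from cell import grab_frame
ft=grab_frame('top')
o,f=obs(3); plan(o,-.25,1.2,10,b=.013)
pickle.dump((ft,f),open('fr2.pkl','wb'))
a=cv2.resize(f['pixels'][222:300,385:440],None,fx=7,fy=7,interpolation=cv2.INTER_CUBIC)
b=cv2.resize(ft['pixels'][195:240,220:275],None,fx=7,fy=7,interpolation=cv2.INTER_CUBIC)
out=np.zeros((546,770,3),np.uint8); out[:,:385]=a; out[:315,385:]=b; cv2.imwrite('pics/c2.png',out)
"
```

```text
t 11.10 tilt -0.2474 (ny 0.000 s 0.0009 n 4800) lean 0.0652 r 0.1217 toolpitch 0.0206 y -0.287 F [-7.3  0.9 -7.3] M [0.207 1.803 0.034] ax [ 0.732 -1.803]
t 11.15 tilt -0.2482 (ny 0.000 s 0.0009 n 4783) lean 0.0649 r 0.1217 toolpitch 0.0204 y -0.287 F [-6.1  1.  -8.5] M [0.214 1.692 0.041] ax [ 0.621 -1.692]
t 11.20 tilt -0.2491 (ny 0.001 s 0.0009 n 4725) lean 0.0647 r 0.1217 toolpitch 0.0203 y -0.287 F [-4.9  1.7 -9.8] M [0.124 1.659 0.072] ax [ 0.498 -1.659]
now t 11.25 th -0.2500 v -0.0175 a -0.003 lean 0.0649 balance lean(now) 0.0660 goal 0.0660
(np.float64(0.069), np.float64(0.5), np.float64(0.3), 'th-0.251 v-0.02')
(np.float64(0.073), np.float64(0.4), np.float64(0.2), 'th-0.253 v-0.01')
(np.float64(0.075), np.float64(0.2), np.float64(0.1), 'th-0.254 v-0.01')
(np.float64(0.075), np.float64(-0.0), np.float64(-0.0), 'th-0.254 v-0.00')
(np.float64(0.074), np.float64(-0.1), np.float64(-0.1), 'th-0.254 v0.00')
(np.float64(0.071), np.float64(-0.2), np.float64(-0.1), 'th-0.254 v0.01')
(np.float64(0.069), np.float64(-0.3), np.float64(-0.2), 'th-0.253 v0.01')
(np.float64(0.066), np.float64(-0.3), np.float64(-0.2), 'th-0.252 v0.01')
(np.float64(0.063), np.float64(-0.2), np.float64(-0.1), 'th-0.251 v0.01')
(np.float64(0.062), np.float64(-0.1), np.float64(-0.1), 'th-0.250 v0.00')
```

View pics/c2.png

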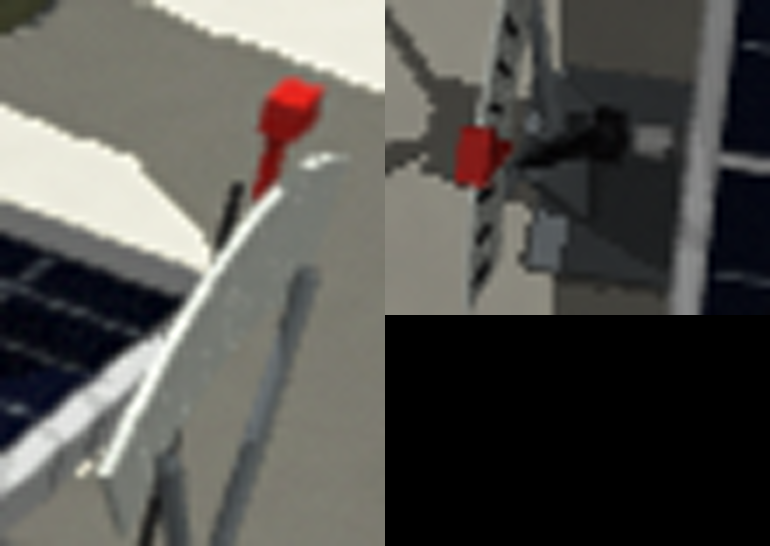

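The left (scene) crop shows the pointer tip at (237,185) and the red mark's point at about (260,197). The right (top) crop shows them at (520,162) and (512,148). So the pointer isn't quite at the mark and has to go a little farther over. I'll work out how much from the saved frames.

Run:
```python
from h import *
ft,f=pickle.load(open('fr2.pkl','rb'))
def proj(f,P):
    c=np.linalg.inv(f["pose"])@np.r_[P,1]; return cv2.projectPoints(np.array([[c[0],-c[1],-c[2]]]),np.zeros(3),np.zeros(3),f["mtx"],f["D"])[0].ravel()
A=O+R@[-.004,.176,.149]
tip=lambda a:A+R@[.16*np.sin(a),0,.16*np.cos(a)]
for nm,fr,th in (("scene",f,-.2491),("top",ft,-.2468)):
    p=proj(fr,tip(th)); print(nm,"pointer model",p.round(2)," px for mark: ",[(a,(proj(fr,tip(th+a))-p).round(2).tolist()) for a in (-.05,.02,.04,.06)], "y+5mm",(proj(fr,tip(th)+R@[0,.005,0])-p).round(2))
# zoomed pixel dump: darkness and redness around tips
H=hsv(f); print("scene V/red"); 
for v in range(240,258): print(v," ".join("%3d%s"%(H[v,u,2],"R" if H[v,u,1]>140 and (H[v,u,0]<8 or H[v,u,0]>172) else " ") for u in range(413,430)))
H=hsv(ft); print("top")
for v in range(212,223): print(v," ".join("%3d%s"%(H[v,u,2],"R" if H[v,u,1]>120 and (H[v,u,0]<8 or H[v,u,0]>172) else " ") for u in range(232,252)))
```

```text
scene pointer model [416.15 249.59]  px for mark:  [(-0.05, [1.19, -0.85]), (0.02, [-0.49, 0.39]), (0.04, [-0.99, 0.81]), (0.06, [-1.5, 1.26])] y+5mm [2.1  0.73]
top pointer model [239.29 216.66]  px for mark:  [(-0.05, [-0.3, 2.82]), (0.02, [0.13, -1.13]), (0.04, [0.27, -2.27]), (0.06, [0.41, -3.41])] y+5mm [-1.75 -0.25]
scene V/red
240 125  125  125  123  124  125  123  124  122  121R 118R 120R 119R 118R 112R 111R 117 
241 123  124  123  123  121  120  123  124  124  121   99R 113R 118R 119R 114R 119  122 
242 123  123  122  125  122  122  121  124  123  115   88R  88R  99R 118  121  122  123 
243 123  120  123  125  123  123  122  122  122  119   92R 101R 113  123  122  124  128 
244 122  121  122  123  124  123  123  121  122  119R 104R 109R 116  122  125  142  184 
245 123  121  121  121  121  123  121  125  122  119R 108R 110R 118  122  136  192  233 
246 122  119  122  122  122  122  122  123  124  119R 116R 111R 120  121  124  129  135 
247 122  121  122  121  121  121  121  123  121  120R 109R 118  120  124  124  125  118 
248 121  122  120  122  119   62   64  120  122R 116
[... 1284 characters left out ...]
1R  70R  64   46   36   27   15    4    6    6    7    8   10    7   10   11 
217 132R 131R 116R  70R  72R  79   51   36   15   13    7    9    7   11   16   21   25   13    7    8 
218 131R 131R 116R  71R  72R  53   38   16   11    8   10   13   33   52   50   50   46   25   25   22 
219 131R 132R 101R  73R  80   49   57   39   56   59   54   52   52   51   51   50   46   25   26   28 
220 131R 131R  86R  75   80   62   57   48   53   62   54   52   52   51   51   50   46   24   27   31 
221 134  117R  88R  58   80   61   57   65   54   31   34   49   52   51   50   49   46   25   27   29 
222 143   61    8   45   79   58   57   66   65   58   34   34   46   50   50   49   47   25   27   31
```

```bash
python3 -c "
from h import *
o=[(11.10,-.2474,.0652),(11.15,-.2482,.0649),(11.2,-.2491,.0647)]
plan(o,-.213,1.4,12,b=.013)
"
```

```text
now t 11.25 th -0.2499 v -0.0171 a -0.003 lean 0.0649 balance lean(now) 0.0660 goal 0.0552
(np.float64(0.076), np.float64(1.1), np.float64(0.6), 'th-0.251 v-0.01')
(np.float64(0.085), np.float64(1.0), np.float64(0.6), 'th-0.252 v-0.00')
(np.float64(0.09), np.float64(0.4), np.float64(0.2), 'th-0.252 v0.01')
(np.float64(0.089), np.float64(-0.0), np.float64(-0.0), 'th-0.250 v0.03')
(np.float64(0.085), np.float64(-0.4), np.float64(-0.2), 'th-0.247 v0.04')
(np.float64(0.078), np.float64(-0.7), np.float64(-0.4), 'th-0.242 v0.05')
(np.float64(0.07), np.float64(-0.9), np.float64(-0.5), 'th-0.237 v0.06')
(np.float64(0.06), np.float64(-1.0), np.float64(-0.5), 'th-0.231 v0.06')
(np.float64(0.051), np.float64(-0.9), np.float64(-0.5), 'th-0.226 v0.05')
(np.float64(0.043), np.float64(-0.8), np.float64(-0.4), 'th-0.221 v0.04')
(np.float64(0.039), np.float64(-0.5), np.float64(-0.3), 'th-0.217 v0.03')
(np.float64(0.038), np.float64(-0.1), np.float64(-0.1), 'th-0.215 v0.02')
```

Emit:
carry_out([
  {"slide": [0, 1.1, 0], "rotation": [0.6, 0, 0]},
  {"slide": [0, 1, 0], "rotation": [0.6, 0, 0]},
  {"slide": [0, 0.4, 0], "rotation": [0.2, 0, 0]},
  {"slide": [0, 0, 0], "rotation": [0, 0, 0]},
  {"slide": [0, -0.4, 0], "rotation": [-0.2, 0, 0]},
  {"slide": [0, -0.7, 0], "rotation": [-0.4, 0, 0]},
  {"slide": [0, -0.9, 0], "rotation": [-0.5, 0, 0]},
])

```text
t: 11.95
tool_pos: [0.5593, -0.1624, 0.2504]
orientation: [-2.389, -2.008, 0.023]
ft_force: [-5.3, 2.5, -8.8]
opening: 0.0239
```

```bash
python3 -c "
from h import *
o,f=obs(3); plan(o,-.213,1.0,10,b=.013)
"
```

```text
t 11.95 tilt -0.2421 (ny 0.001 s 0.0009 n 4846) lean 0.0693 r 0.1217 toolpitch 0.0253 y -0.287 F [-5.6  1.6 -8.8] M [0.186 1.705 0.033] ax [ 0.564 -1.705]
t 12.00 tilt -0.2403 (ny 0.001 s 0.0009 n 4863) lean 0.0667 r 0.1217 toolpitch 0.0249 y -0.286 F [ -5.7   0.9 -10.2] M [0.192 1.511 0.027] ax [ 0.576 -1.511]
t 12.05 tilt -0.2388 (ny 0.001 s 0.0009 n 4849) lean 0.0672 r 0.1217 toolpitch 0.0252 y -0.287 F [-6.2  0.1 -9.7] M [0.179 1.573 0.052] ax [ 0.629 -1.573]
now t 12.10 th -0.2370 v 0.0353 a 0.028 lean 0.0678 balance lean(now) 0.0623 goal 0.0552
(np.float64(0.065), np.float64(-0.3), np.float64(-0.2), 'th-0.235 v0.04')
(np.float64(0.063), np.float64(-0.2), np.float64(-0.1), 'th-0.231 v0.04')
(np.float64(0.059), np.float64(-0.4), np.float64(-0.2), 'th-0.227 v0.04')
(np.float64(0.055), np.float64(-0.4), np.float64(-0.2), 'th-0.223 v0.03')
(np.float64(0.051), np.float64(-0.4), np.float64(-0.2), 'th-0.220 v0.03')
(np.float64(0.048), np.float64(-0.3), np.float64(-0.2), 'th-0.217 v0.02')
(np.float64(0.046), np.float64(-0.2), np.float64(-0.1), 'th-0.215 v0.02')
(np.float64(0.045), np.float64(-0.0), np.float64(-0.0), 'th-0.214 v0.01')
(np.float64(0.048), np.float64(0.2), np.float64(0.1), 'th-0.213 v0.00')
(np.float64(0.053), np.float64(0.5), np.float64(0.3), 'th-0.213 v0.00')
```

Emit:
carry_out([
  {"slide": [0, -0.3, 0], "rotation": [-0.2, 0, 0]},
  {"slide": [0, -0.2, 0], "rotation": [-0.1, 0, 0]},
  {"slide": [0, -0.4, 0], "rotation": [-0.2, 0, 0]},
  {"slide": [0, -0.4, 0], "rotation": [-0.2, 0, 0]},
  {"slide": [0, -0.4, 0], "rotation": [-0.2, 0, 0]},
  {"slide": [0, -0.3, 0], "rotation": [-0.2, 0, 0]},
  {"slide": [0, -0.2, 0], "rotation": [-0.1, 0, 0]},
  {"slide": [0, 0, 0], "rotation": [0, 0, 0]},
])

```text
t: 12.9
tool_pos: [0.5571, -0.162, 0.2506]
orientation: [-2.401, -2.018, 0.001]
ft_force: [-5.3, 1.3, -9.3]
opening: 0.0243
```

```bash
python3 -c "
from h import *
from cell import grab_frame
ft=grab_frame('top')
o,f=obs(3); plan(o,-.213,1.0,10,b=.013)
pickle.dump((ft,f),open('fr3.pkl','wb'))
a=cv2.resize(f['pixels'][222:270,395:435],None,fx=10,fy=10,interpolation=cv2.INTER_CUBIC)
b=cv2.resize(ft['pixels'][203:231,226:262],None,fx=10,fy=10,interpolation=cv2.INTER_CUBIC)
out=np.zeros((480,760,3),np.uint8); out[:,:400]=a; out[:280,400:]=b; cv2.imwrite('pics/c3.png',out)
H=hsv(ft)
for v in range(212,222): print(v,' '.join('%3d%s'%(H[v,u,2],'R' if H[v,u,1]>120 and (H[v,u,0]<8 or H[v,u,0]>172) else ' ') for u in range(233,248)))
"
```

```text
t 12.95 tilt -0.2259 (ny 0.001 s 0.0009 n 4966) lean 0.0476 r 0.1217 toolpitch 0.0042 y -0.287 F [-6.   1.7 -8.1] M [0.175 1.731 0.017] ax [ 0.62  -1.731]
t 13.00 tilt -0.2265 (ny 0.001 s 0.0009 n 4934) lean 0.0477 r 0.1217 toolpitch 0.0042 y -0.287 F [-5.1  1.4 -9.1] M [0.193 1.718 0.094] ax [ 0.537 -1.718]
t 13.05 tilt -0.2277 (ny 0.001 s 0.0009 n 4961) lean 0.0478 r 0.1217 toolpitch 0.0043 y -0.287 F [-6.2  0.7 -8.6] M [ 0.18   1.712 -0.004] ax [ 0.647 -1.712]
now t 13.10 th -0.2288 v -0.0254 a -0.076 lean 0.0477 balance lean(now) 0.0599 goal 0.0552
(np.float64(0.072), np.float64(2.5), np.float64(1.4), 'th-0.231 v-0.02')
(np.float64(0.087), np.float64(1.5), np.float64(0.9), 'th-0.232 v-0.01')
(np.float64(0.09), np.float64(0.3), np.float64(0.2), 'th-0.232 v0.01')
(np.float64(0.084), np.float64(-0.6), np.float64(-0.4), 'th-0.230 v0.03')
(np.float64(0.072), np.float64(-1.2), np.float64(-0.7), 'th-0.227 v0.04')
(np.float64(0.057), np.float64(-1.5), np.float64(-0.8), 'th-0.222 v0.04')
(np.float64(0.044), np.float64(-1.3), np.float64(-0.8), 'th-0.218 v0.04')
(np.float64(0.036), np.float
[... 278 characters left out ...]
108R  70R  80   78   65   56   90   92   51   58   56   43   25   25 
214 130R 130R  71R  70   76   64   58   49   47   55   27   23   15   13    5 
215 130R 131R  71R  71R  64R  64   51   44   33   18   13    6    7    5    8 
216 131R 116R  62R  71R  70R  64   47   17   16    9    6    8    7    6   11 
217 131R 116R  71R  70R  60R  51   21   10    9   10    9   20   29   26   26 
218 131R 115R  71R  72R  62   55   46   40   67   67   52   52   51   51   51 
219 131R 100R  72R  79   58   58   59   78  103   68   52   52   52   50   49 
220 131R  86R  76   79   62   56   48   54   63   55   52   52   51   50   50 
221 117R  88R  58   79   61   56   65   55   32   35   49   51   51   50   50
```

View pics/c3.png

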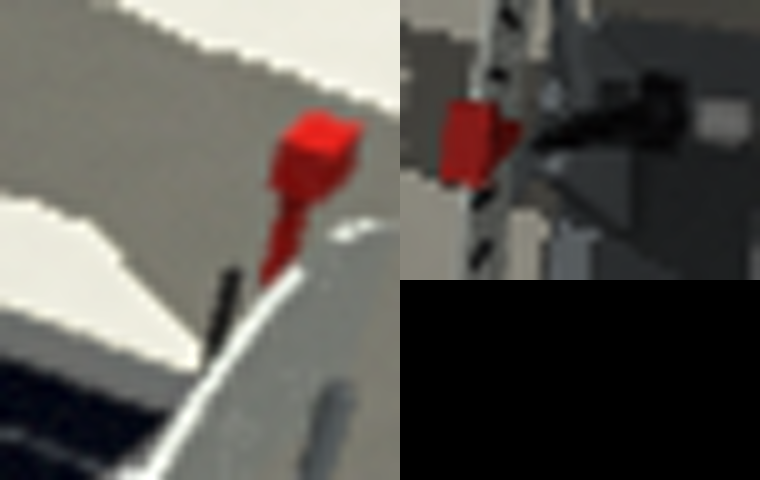

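The top crop has the pointer tip at about (239,217.0) and the mark's point at about (237.5,216.1) in frame pixels. The remaining gap is about +0.014 rad, which puts the mark near −0.212.

```bash
python3 -c "
from h import *
o=[(12.95,-.2259,.0476),(13.0,-.2265,.0477),(13.05,-.2277,.0478)]
plan(o,-.212,1.3,13,b=.009)
"
```

```text
now t 13.10 th -0.2289 v -0.0281 a -0.103 lean 0.0477 balance lean(now) 0.0639 goal 0.0589
(np.float64(0.068), np.float64(2.1), np.float64(1.2), 'th-0.231 v-0.03')
(np.float64(0.081), np.float64(1.3), np.float64(0.7), 'th-0.233 v-0.02')
(np.float64(0.088), np.float64(0.6), np.float64(0.4), 'th-0.235 v-0.01')
(np.float64(0.088), np.float64(0.1), np.float64(0.1), 'th-0.235 v0.01')
(np.float64(0.085), np.float64(-0.3), np.float64(-0.2), 'th-0.233 v0.02')
(np.float64(0.078), np.float64(-0.7), np.float64(-0.4), 'th-0.230 v0.03')
(np.float64(0.07), np.float64(-0.9), np.float64(-0.5), 'th-0.227 v0.04')
(np.float64(0.061), np.float64(-0.9), np.float64(-0.5), 'th-0.223 v0.04')
(np.float64(0.053), np.float64(-0.8), np.float64(-0.5), 'th-0.219 v0.04')
(np.float64(0.046), np.float64(-0.6), np.float64(-0.3), 'th-0.216 v0.03')
(np.float64(0.044), np.float64(-0.3), np.float64(-0.1), 'th-0.213 v0.02')
(np.float64(0.046), np.float64(0.2), np.float64(0.1), 'th-0.212 v0.01')
(np.float64(0.055), np.float64(0.9), np.float64(0.5), 'th-0.212 v0.00')
```

Emit:
carry_out([
  {"slide": [0, 2.3, 0], "rotation": [1.3, 0, 0]},
  {"slide": [0, 1.3, 0], "rotation": [0.7, 0, 0]},
  {"slide": [0, 0.6, 0], "rotation": [0.4, 0, 0]},
  {"slide": [0, 0.1, 0], "rotation": [0, 0, 0]},
  {"slide": [0, -0.3, 0], "rotation": [-0.2, 0, 0]},
  {"slide": [0, -0.7, 0], "rotation": [-0.4, 0, 0]},
])

```text
t: 13.7
tool_pos: [0.5605, -0.1626, 0.2502]
orientation: [-2.382, -2.002, 0.033]
ft_force: [-6.1, 1.7, -8.1]
opening: 0.0241
```

```bash
python3 -c "
from h import *
o,f=obs(3); plan(o,-.212,1.0,10,b=.010)
"
```

```text
t 13.70 tilt -0.2239 (ny 0.000 s 0.0009 n 4990) lean 0.0809 r 0.1216 toolpitch 0.0362 y -0.287 F [-6.3  0.6 -8.1] M [0.24  1.719 0.021] ax [ 0.619 -1.719]
t 13.75 tilt -0.2211 (ny 0.001 s 0.0009 n 5039) lean 0.0788 r 0.1216 toolpitch 0.0358 y -0.287 F [-5.9  1.4 -9.9] M [0.205 1.524 0.002] ax [ 0.583 -1.524]
t 13.80 tilt -0.2183 (ny 0.001 s 0.0009 n 5047) lean 0.0792 r 0.1216 toolpitch 0.0359 y -0.287 F [-6.1  1.  -9.8] M [0.184 1.626 0.02 ] ax [ 0.6   -1.626]
now t 13.85 th -0.2150 v 0.0681 a 0.124 lean 0.0796 balance lean(now) 0.0588 goal 0.0579
(np.float64(0.045), np.float64(-3.5), np.float64(-2.0), 'th-0.210 v0.07')
(np.float64(0.023), np.float64(-2.2), np.float64(-1.3), 'th-0.204 v0.05')
(np.float64(0.016), np.float64(-0.7), np.float64(-0.4), 'th-0.201 v0.02')
(np.float64(0.02), np.float64(0.4), np.float64(0.2), 'th-0.200 v-0.00')
(np.float64(0.032), np.float64(1.2), np.float64(0.7), 'th-0.201 v-0.02')
(np.float64(0.048), np.float64(1.6), np.float64(0.9), 'th-0.204 v-0.03')
(np.float64(0.063), np.float64(1.5), np.float64(0.9), 'th-0.207 v-0.03')
(np.float64(0.073), np.float64(1.1), np.float64(0.6), 'th-0.210 v-0.02')
(np.float64(0.075), np.float64(0.2), np.float64(0.1), 'th-0.212 v-0.01')
(np.float64(0.064), np.float64(-1.1), np.float64(-0.6), 'th-0.212 v-0.00')
```

Emit:
carry_out([
  {"slide": [0, -3.5, 0], "rotation": [-2, 0, 0]},
  {"slide": [0, -2.2, 0], "rotation": [-1.3, 0, 0]},
  {"slide": [0, -0.7, 0], "rotation": [-0.4, 0, 0]},
  {"slide": [0, 0.4, 0], "rotation": [0.2, 0, 0]},
  {"slide": [0, 1.2, 0], "rotation": [0.7, 0, 0]},
])

```text
t: 14.35
tool_pos: [0.5554, -0.1617, 0.2507]
orientation: [2.398, 2.016, 0.016]
ft_force: [-5.7, 2.2, -9.2]
opening: 0.0246
```

```bash
python3 -c "
from h import *
o,f=obs(3); plan(o,-.212,1.2,12,b=.011)
"
```

```text
t 14.35 tilt -0.2014 (ny 0.000 s 0.0010 n 5287) lean 0.0301 r 0.1217 toolpitch -0.0130 y -0.287 F [-6.   1.2 -9.2] M [ 0.176  1.73  -0.012] ax [ 0.644 -1.73 ]
t 14.40 tilt -0.2028 (ny 0.001 s 0.0010 n 5249) lean 0.0344 r 0.1217 toolpitch -0.0123 y -0.287 F [-5.8  1.  -6.4] M [0.131 2.077 0.022] ax [ 0.611 -2.077]
t 14.45 tilt -0.2049 (ny 0.001 s 0.0009 n 5213) lean 0.0343 r 0.1217 toolpitch -0.0127 y -0.287 F [-5.8  2.1 -7.5] M [0.146 2.038 0.044] ax [ 0.614 -2.038]
now t 14.50 th -0.2071 v -0.0483 a -0.140 lean 0.0329 balance lean(now) 0.0554 goal 0.0569
(np.float64(0.058), np.float64(2.5), np.float64(1.4), 'th-0.211 v-0.05')
(np.float64(0.073), np.float64(1.5), np.float64(0.8), 'th-0.215 v-0.04')
(np.float64(0.08), np.float64(0.8), np.float64(0.4), 'th-0.219 v-0.03')
(np.float64(0.082), np.float64(0.2), np.float64(0.1), 'th-0.221 v-0.01')
(np.float64(0.08), np.float64(-0.3), np.float64(-0.2), 'th-0.221 v0.00')
(np.float64(0.074), np.float64(-0.6), np.float64(-0.3), 'th-0.221 v0.01')
(np.float64(0.066), np.float64(-0.8), np.float64(-0.4), 'th-0.219 v0.02')
(np.float64(0.058), np.float64(-0.8), np.float64(-0.5), 'th-0.217 v0.02')
(np.float64(0.051), np.float64(-0.7), np.float64(-0.4), 'th-0.215 v0.02')
(np.float64(0.047), np.float64(-0.4), np.float64(-0.2), 'th-0.213 v0.01')
(np.float64(0.047), np.float64(0.0), np.float64(0.0), 'th-0.212 v0.01')
(np.float64(0.054), np.float64(0.6), np.float64(0.4), 'th-0.212 v0.00')
```

Emit:
carry_out([
  {"slide": [0, 2.5, 0], "rotation": [1.4, 0, 0]},
  {"slide": [0, 1.4, 0], "rotation": [0.8, 0, 0]},
  {"slide": [0, 0.7, 0], "rotation": [0.4, 0, 0]},
  {"slide": [0, 0.2, 0], "rotation": [0.1, 0, 0]},
  {"slide": [0, -0.3, 0], "rotation": [-0.2, 0, 0]},
  {"slide": [0, -0.6, 0], "rotation": [-0.3, 0, 0]},
  {"slide": [0, -0.8, 0], "rotation": [-0.4, 0, 0]},
  {"slide": [0, -0.8, 0], "rotation": [-0.5, 0, 0]},
])

```text
t: 15.3
tool_pos: [0.5581, -0.1622, 0.2505]
orientation: [-2.398, -2.016, 0.007]
ft_force: [-5.4, 2.5, -7.9]
opening: 0.0242
```

```bash
python3 -c "
from h import *
o,f=obs(3); plan(o,-.212,1.2,12,b=.011)
"
```

```text
t 15.30 tilt -0.2136 (ny 0.001 s 0.0009 n 5118) lean 0.0562 r 0.1216 toolpitch 0.0097 y -0.287 F [-5.8  1.5 -7.9] M [ 2.370e-01  1.914e+00 -1.000e-03] ax [ 0.593 -1.914]
t 15.35 tilt -0.2128 (ny 0.001 s 0.0009 n 5152) lean 0.0536 r 0.1217 toolpitch 0.0093 y -0.287 F [-5.6  1.1 -9.6] M [0.255 1.705 0.009] ax [ 0.577 -1.705]
t 15.40 tilt -0.2121 (ny 0.000 s 0.0010 n 5154) lean 0.0541 r 0.1217 toolpitch 0.0097 y -0.287 F [-6.4  0.5 -8.9] M [0.198 1.744 0.01 ] ax [ 0.659 -1.744]
now t 15.45 th -0.2114 v 0.0137 a -0.018 lean 0.0546 balance lean(now) 0.0567 goal 0.0569
(np.float64(0.053), np.float64(-0.2), np.float64(-0.1), 'th-0.210 v0.01')
(np.float64(0.05), np.float64(-0.3), np.float64(-0.1), 'th-0.209 v0.01')
(np.float64(0.049), np.float64(-0.1), np.float64(-0.1), 'th-0.209 v0.00')
(np.float64(0.05), np.float64(0.0), np.float64(0.0), 'th-0.208 v0.00')
(np.float64(0.051), np.float64(0.1), np.float64(0.1), 'th-0.209 v-0.00')
(np.float64(0.053), np.float64(0.2), np.float64(0.1), 'th-0.209 v-0.01')
(np.float64(0.055), np.float64(0.2), np.float64(0.1), 'th-0.210 v-0.01')
(np.float64(0.057), np.float64(0.2), np.float64(0.1), 'th-0.211 v-0.01')
(np.float64(0.059), np.float64(0.2), np.float64(0.1), 'th-0.211 v-0.01')
(np.float64(0.06), np.float64(0.1), np.float64(0.1), 'th-0.212 v-0.00')
(np.float64(0.06), np.float64(-0.0), np.float64(-0.0), 'th-0.212 v-0.00')
(np.float64(0.058), np.float64(-0.2), np.float64(-0.1), 'th-0.212 v-0.00')
```

Emit:
carry_out([
  {"slide": [0, -0.2, 0], "rotation": [-0.1, 0, 0]},
  {"slide": [0, -0.3, 0], "rotation": [-0.1, 0, 0]},
  {"slide": [0, -0.1, 0], "rotation": [-0.1, 0, 0]},
  {"slide": [0, 0, 0], "rotation": [0, 0, 0]},
  {"slide": [0, 0.1, 0], "rotation": [0.1, 0, 0]},
  {"slide": [0, 0.2, 0], "rotation": [0.1, 0, 0]},
  {"slide": [0, 0.2, 0], "rotation": [0.1, 0, 0]},
])

```text
t: 16.15
tool_pos: [0.5579, -0.1621, 0.2505]
orientation: [-2.398, -2.016, 0.007]
ft_force: [-4.6, 1.3, -8.3]
opening: 0.024
```

```bash
python3 -c "
from h import *
from cell import grab_frame
ft=grab_frame('top'); o,f=obs(3); plan(o,-.212,1.2,12,b=.011)
H=hsv(ft)
for v in range(212,221): print(v,' '.join('%3d%s'%(H[v,u,2],'R' if H[v,u,1]>120 and (H[v,u,0]<8 or H[v,u,0]>172) else ' ') for u in range(233,248)))
"
```

```text
t 16.20 tilt -0.2121 (ny 0.001 s 0.0009 n 5127) lean 0.0550 r 0.1217 toolpitch 0.0102 y -0.287 F [-6.9  1.2 -8.1] M [0.191 1.895 0.038] ax [ 0.701 -1.895]
t 16.25 tilt -0.2129 (ny 0.000 s 0.0009 n 5123) lean 0.0552 r 0.1217 toolpitch 0.0100 y -0.287 F [-6.2  1.6 -8.9] M [0.177 1.889 0.043] ax [ 0.634 -1.889]
t 16.30 tilt -0.2127 (ny 0.001 s 0.0009 n 5118) lean 0.0547 r 0.1217 toolpitch 0.0100 y -0.287 F [-7.2  1.8 -7.8] M [0.194 1.903 0.045] ax [ 0.733 -1.903]
now t 16.35 th -0.2132 v -0.0068 a -0.013 lean 0.0550 balance lean(now) 0.0572 goal 0.0569
(np.float64(0.058), np.float64(0.3), np.float64(0.2), 'th-0.214 v-0.01')
(np.float64(0.061), np.float64(0.2), np.float64(0.1), 'th-0.214 v-0.01')
(np.float64(0.062), np.float64(0.1), np.float64(0.1), 'th-0.215 v-0.00')
(np.float64(0.062), np.float64(0.0), np.float64(0.0), 'th-0.215 v0.00')
(np.float64(0.061), np.float64(-0.1), np.float64(-0.0), 'th-0.215 v0.00')
(np.float64(0.06), np.float64(-0.1), np.float64(-0.1), 'th-0.214 v0.00')
(np.float64(0.058), np.float64(-0.2), np.float64(-0.1), 'th-0.214 v0.01')
(np.float64(0.056), np.float64(-
[... 343 characters left out ...]
 99   80   79   88   68   67   93   94   65   56   61   45   24   25 
213 114R 108R  69R  79   78   65   56   89   92   51   58   56   42   25   23 
214 131R 130R  71R  70   76   65   58   49   45   32   20   15   14    6    6 
215 131R 131R  71R  70R  65R  65   51   44   26    8    5    6    7    6    6 
216 131R 116R  63R  70R  70R  57   39   12    7    7    7    8    9   10   17 
217 131R 116R  71R  71R  78   50   27   20   20   28   29   34   47   27   26 
218 131R 115R  70R  72R  62   55   57   60   76   82   53   51   52   50   50 
219 131R 100R  73R  79   58   57   59   78  103   69   51   52   50   51   50 
220 131R  86R  75   79   62   57   48   53   62   54   51   52   51   50   49
```

```bash
python3 -c "
from h import *
plan([(16.2,-.2121,.0550),(16.25,-.2129,.0552),(16.3,-.2127,.0547)],-.208,1.3,12,b=.011)
"
```

```text
now t 16.35 th -0.2132 v -0.0073 a -0.013 lean 0.0550 balance lean(now) 0.0572 goal 0.0556
(np.float64(0.059), np.float64(0.4), np.float64(0.2), 'th-0.214 v-0.01')
(np.float64(0.062), np.float64(0.3), np.float64(0.2), 'th-0.214 v-0.00')
(np.float64(0.064), np.float64(0.1), np.float64(0.1), 'th-0.215 v-0.00')
(np.float64(0.064), np.float64(0.0), np.float64(0.0), 'th-0.214 v0.00')
(np.float64(0.063), np.float64(-0.1), np.float64(-0.1), 'th-0.214 v0.01')
(np.float64(0.061), np.float64(-0.2), np.float64(-0.1), 'th-0.213 v0.01')
(np.float64(0.058), np.float64(-0.2), np.float64(-0.1), 'th-0.212 v0.01')
(np.float64(0.056), np.float64(-0.2), np.float64(-0.1), 'th-0.211 v0.01')
(np.float64(0.054), np.float64(-0.2), np.float64(-0.1), 'th-0.210 v0.01')
(np.float64(0.052), np.float64(-0.2), np.float64(-0.1), 'th-0.209 v0.01')
(np.float64(0.052), np.float64(-0.1), np.float64(-0.0), 'th-0.208 v0.00')
(np.float64(0.052), np.float64(0.1), np.float64(0.0), 'th-0.208 v0.00')
```

Emit:
carry_out([
  {"slide": [0, 0.4, 0], "rotation": [0.2, 0, 0]},
  {"slide": [0, 0.3, 0], "rotation": [0.2, 0, 0]},
  {"slide": [0, 0.1, 0], "rotation": [0.1, 0, 0]},
  {"slide": [0, 0, 0], "rotation": [0, 0, 0]},
  {"slide": [0, -0.1, 0], "rotation": [-0.1, 0, 0]},
  {"slide": [0, -0.2, 0], "rotation": [-0.1, 0, 0]},
  {"slide": [0, -0.2, 0], "rotation": [-0.1, 0, 0]},
])

```text
t: 17.05
tool_pos: [0.5582, -0.1622, 0.2505]
orientation: [-2.396, -2.014, 0.011]
ft_force: [-6.4, 1.8, -9.4]
opening: 0.0244
```

```bash
python3 -c "
from h import *
o,f=obs(3); plan(o,-.208,1.3,12,b=.011)
"
```

```text
t 17.05 tilt -0.2114 (ny 0.001 s 0.0009 n 5129) lean 0.0578 r 0.1217 toolpitch 0.0134 y -0.287 F [-6.6  0.7 -9.4] M [0.164 1.787 0.059] ax [ 0.675 -1.787]
t 17.10 tilt -0.2113 (ny 0.001 s 0.0009 n 5167) lean 0.0578 r 0.1217 toolpitch 0.0132 y -0.287 F [ -5.9   1.6 -10.1] M [ 0.195  1.73  -0.005] ax [ 0.609 -1.73 ]
t 17.15 tilt -0.2111 (ny 0.001 s 0.0010 n 5151) lean 0.0578 r 0.1217 toolpitch 0.0133 y -0.287 F [-6.5  0.7 -9.9] M [0.234 1.761 0.038] ax [ 0.661 -1.761]
now t 17.20 th -0.2109 v 0.0041 a 0.008 lean 0.0578 balance lean(now) 0.0565 goal 0.0556
(np.float64(0.057), np.float64(-0.1), np.float64(-0.1), 'th-0.211 v0.00')
(np.float64(0.056), np.float64(-0.1), np.float64(-0.0), 'th-0.210 v0.00')
(np.float64(0.056), np.float64(-0.0), np.float64(-0.0), 'th-0.210 v0.00')
(np.float64(0.056), np.float64(-0.0), np.float64(-0.0), 'th-0.209 v0.00')
(np.float64(0.055), np.float64(-0.0), np.float64(-0.0), 'th-0.209 v0.00')
(np.float64(0.055), np.float64(-0.0), np.float64(-0.0), 'th-0.209 v0.00')
(np.float64(0.055), np.float64(-0.0), np.float64(-0.0), 'th-0.208 v0.00')
(np.float64(0.055), np.float64(-0.0), np.float64(-0.0), 'th-0.208 v0.00')
(np.float64(0.055), np.float64(0.0), np.float64(0.0), 'th-0.208 v0.00')
(np.float64(0.055), np.float64(0.0), np.float64(0.0), 'th-0.208 v0.00')
(np.float64(0.055), np.float64(0.0), np.float64(0.0), 'th-0.208 v0.00')
(np.float64(0.055), np.float64(0.0), np.float64(0.0), 'th-0.208 v0.00')
```

Almost perfectly still. I'll keep holding.

Emit:
carry_out([
  {"slide": [0, -0.1, 0], "rotation": [-0.1, 0, 0]},
  {"slide": [0, -0.1, 0], "rotation": [0, 0, 0]},
  {"slide": [0, 0, 0], "rotation": [0, 0, 0]},
  {"slide": [0, 0, 0], "rotation": [0, 0, 0]},
  {"slide": [0, 0, 0], "rotation": [0, 0, 0]},
  {"slide": [0, 0, 0], "rotation": [0, 0, 0]},
  {"slide": [0, 0, 0], "rotation": [0, 0, 0]},
])

```text
t: 17.9
tool_pos: [0.558, -0.1622, 0.2505]
orientation: [-2.397, -2.015, 0.009]
ft_force: [-6.0, 2.2, -8.3]
opening: 0.0242
```

```bash
python3 -c "
from h import *
o,f=obs(3); plan(o,-.208,1.3,12,b=.011)
"
```

```text
t 17.90 tilt -0.2105 (ny 0.001 s 0.0009 n 5161) lean 0.0564 r 0.1217 toolpitch 0.0116 y -0.287 F [-6.3  1.1 -8.3] M [0.173 1.715 0.045] ax [ 0.643 -1.715]
t 17.95 tilt -0.2107 (ny 0.000 s 0.0009 n 5161) lean 0.0562 r 0.1217 toolpitch 0.0116 y -0.287 F [-6.5  0.7 -9.4] M [0.174 1.803 0.026] ax [ 0.664 -1.803]
t 18.00 tilt -0.2104 (ny 0.001 s 0.0009 n 5151) lean 0.0562 r 0.1217 toolpitch 0.0116 y -0.287 F [-5.7  0.6 -8.7] M [0.218 1.735 0.036] ax [ 0.589 -1.735]
now t 18.05 th -0.2104 v 0.0010 a -0.001 lean 0.0563 balance lean(now) 0.0564 goal 0.0556
(np.float64(0.057), np.float64(0.0), np.float64(0.0), 'th-0.210 v0.00')
(np.float64(0.057), np.float64(0.0), np.float64(0.0), 'th-0.210 v0.00')
(np.float64(0.057), np.float64(0.0), np.float64(0.0), 'th-0.210 v0.00')
(np.float64(0.057), np.float64(-0.0), np.float64(-0.0), 'th-0.210 v0.00')
(np.float64(0.057), np.float64(-0.0), np.float64(-0.0), 'th-0.210 v0.00')
(np.float64(0.056), np.float64(-0.0), np.float64(-0.0), 'th-0.209 v0.00')
(np.float64(0.056), np.float64(-0.0), np.float64(-0.0), 'th-0.209 v0.00')
(np.float64(0.055), np.float64(-0.0), np.float64(-0.0), 'th-0.209 v0.00')
(np.float64(0.055), np.float64(-0.0), np.float64(-0.0), 'th-0.208 v0.00')
(np.float64(0.055), np.float64(-0.0), np.float64(-0.0), 'th-0.208 v0.00')
(np.float64(0.055), np.float64(-0.0), np.float64(-0.0), 'th-0.208 v0.00')
(np.float64(0.055), np.float64(0.0), np.float64(0.0), 'th-0.208 v0.00')
```

Run:
```python
from h import *
F=[pickle.load(open('fr0.pkl','rb'))['scene'],pickle.load(open('fr2.pkl','rb'))[1],pickle.load(open('fr3.pkl','rb'))[1]]
A=[];b=[]
for f in F:
    H=hsv(f); m=np.zeros(H.shape[:2],bool); m[200:360,230:415]=1; m&=(H[...,0]>100)&(H[...,0]<135)&(H[...,1]>70)&(H[...,2]<110)
    P,_=pts(f,m); S=st(P); k=(abs(S[:,0])<.25)&(abs(S[:,1])<.135)&(S[:,2]>.05)&(S[:,2]<.33); c,n,s,q=plane(st(P[k])); print(c.round(4),n.round(4))
    A.append([n[0],n[2]]); b.append(n@c-.037-n[1]*0)
x=np.linalg.solve(np.array(A)[[0,1]],np.array(b)[[0,1]]); x2=np.linalg.lstsq(np.array(A),np.array(b),rcond=None)[0]; print("axle scene frame (x,z rel O)",x,x2)
S=[]
for f in F:
    H=hsv(f); m=np.zeros(H.shape[:2],bool); m[225:260,405:440]=1; m&=((H[...,0]<8)|(H[...,0]>172))&(H[...,1]>140)
    S.append(st(pts(f,m)[0]))
S=np.vstack(S); B=S[(S[:,2]>.336)&(S[:,2]<.352)]; print("block x pct",np.percentile(B[:,0],[2,5,50,95,98]).round(4),"z",np.percentile(B[:,2],[5,95]))
h,e=np.histogram(S[:,0],bins=np.arange(-.07,-.034,.002)); print(h,e.round(3)[[0,-1]])
far=S[(S[:,2]<.335)&(S[:,2]>.315)]; print("stem far face",np.median(far,0),len(far))
```

```text
[-0.0131  0.0034  0.1852] [-4.791e-01  6.000e-04  8.778e-01]
[0.0032 0.0058 0.1865] [-2.466e-01  6.000e-04  9.691e-01]
[0.0036 0.0054 0.1862] [-2.257e-01  8.000e-04  9.742e-01]
axle scene frame (x,z rel O) [-0.0092046   0.14517924] [-0.00913165  0.14521734]
block x pct [-0.0639 -0.06   -0.0438 -0.0395 -0.0391] z [0.33671232 0.34573708]
[ 0  1  2  3  2  9  6 11  8  8 12 14 23 52 37 20  2] [-0.07  -0.036]
stem far face [-0.04369828  0.18982501  0.32353586] 55
```

Emit:
carry_out([
  {"slide": [0, 0, 0], "rotation": [0, 0, 0]},
  {"slide": [0, 0, 0], "rotation": [0, 0, 0]},
  {"slide": [0, 0, 0], "rotation": [0, 0, 0]},
  {"slide": [0, 0, 0], "rotation": [0, 0, 0]},
  {"slide": [0, 0, 0], "rotation": [0, 0, 0]},
  {"slide": [0, 0, 0], "rotation": [0, 0, 0]},
])

```text
t: 18.65
tool_pos: [0.558, -0.1622, 0.2505]
orientation: [-2.397, -2.015, 0.009]
ft_force: [-5.3, 1.4, -9.4]
opening: 0.0243
```

```bash
python3 -c "
from h import *
o,f=obs(3); plan(o,-.208,1.3,12,b=.011); pickle.dump(f,open('fr4.pkl','wb'))
"
```

```text
t 18.65 tilt -0.2104 (ny 0.001 s 0.0009 n 5145) lean 0.0562 r 0.1217 toolpitch 0.0116 y -0.287 F [-5.5  0.4 -9.4] M [0.147 1.827 0.051] ax [ 0.563 -1.827]
t 18.70 tilt -0.2105 (ny 0.001 s 0.0009 n 5162) lean 0.0563 r 0.1217 toolpitch 0.0116 y -0.287 F [-6.3  0.8 -8.8] M [0.21  1.771 0.064] ax [ 0.641 -1.771]
t 18.75 tilt -0.2105 (ny 0.001 s 0.0009 n 5147) lean 0.0564 r 0.1217 toolpitch 0.0116 y -0.287 F [-7.   0.7 -9.2] M [0.207 1.82  0.005] ax [ 0.716 -1.82 ]
now t 18.80 th -0.2105 v -0.0007 a -0.001 lean 0.0563 balance lean(now) 0.0564 goal 0.0556
(np.float64(0.057), np.float64(0.1), np.float64(0.0), 'th-0.211 v-0.00')
(np.float64(0.058), np.float64(0.1), np.float64(0.0), 'th-0.211 v0.00')
(np.float64(0.058), np.float64(0.0), np.float64(0.0), 'th-0.211 v0.00')
(np.float64(0.058), np.float64(-0.0), np.float64(-0.0), 'th-0.210 v0.00')
(np.float64(0.058), np.float64(-0.0), np.float64(-0.0), 'th-0.210 v0.00')
(np.float64(0.057), np.float64(-0.1), np.float64(-0.0), 'th-0.210 v0.00')
(np.float64(0.056), np.float64(-0.1), np.float64(-0.0), 'th-0.209 v0.00')
(np.float64(0.056), np.float64(-0.1), np.float64(-0.0), 'th-0.209 v0.00')
(np.float64(0.055), np.float64(-0.1), np.float64(-0.0), 'th-0.209 v0.00')
(np.float64(0.054), np.float64(-0.0), np.float64(-0.0), 'th-0.208 v0.00')
(np.float64(0.054), np.float64(-0.0), np.float64(-0.0), 'th-0.208 v0.00')
(np.float64(0.055), np.float64(0.0), np.float64(0.0), 'th-0.208 v0.00')
```

Emit:
carry_out([
  {"slide": [0, 0.1, 0], "rotation": [0, 0, 0]},
  {"slide": [0, 0, 0], "rotation": [0, 0, 0]},
  {"slide": [0, 0, 0], "rotation": [0, 0, 0]},
  {"slide": [0, 0, 0], "rotation": [0, 0, 0]},
  {"slide": [0, -0.1, 0], "rotation": [0, 0, 0]},
  {"slide": [0, 0, 0], "rotation": [0, 0, 0]},
  {"slide": [0, 0, 0], "rotation": [0, 0, 0]},
  {"slide": [0, 0, 0], "rotation": [0, 0, 0]},
])

```text
t: 19.6
tool_pos: [0.558, -0.1622, 0.2505]
orientation: [-2.397, -2.015, 0.009]
ft_force: [-5.6, 1.8, -8.4]
opening: 0.0242
```

```bash
python3 -c "
from h import *
o,f=obs(3); plan(o,-.21,1.3,12,b=.011)
"
```

```text
t 19.60 tilt -0.2103 (ny 0.000 s 0.0010 n 5166) lean 0.0562 r 0.1217 toolpitch 0.0117 y -0.287 F [-5.8  0.8 -8.4] M [0.233 1.751 0.069] ax [ 0.598 -1.751]
t 19.65 tilt -0.2105 (ny 0.000 s 0.0009 n 5151) lean 0.0563 r 0.1217 toolpitch 0.0117 y -0.287 F [-5.9  1.2 -8.8] M [0.173 1.821 0.008] ax [ 0.606 -1.821]
t 19.70 tilt -0.2105 (ny 0.001 s 0.0009 n 5110) lean 0.0563 r 0.1216 toolpitch 0.0116 y -0.287 F [-4.9  0.6 -9. ] M [0.213 1.831 0.051] ax [ 0.506 -1.831]
now t 19.75 th -0.2106 v -0.0021 a -0.001 lean 0.0563 balance lean(now) 0.0564 goal 0.0563
(np.float64(0.057), np.float64(0.1), np.float64(0.0), 'th-0.211 v-0.00')
(np.float64(0.058), np.float64(0.1), np.float64(0.0), 'th-0.211 v-0.00')
(np.float64(0.058), np.float64(0.0), np.float64(0.0), 'th-0.211 v-0.00')
(np.float64(0.058), np.float64(0.0), np.float64(0.0), 'th-0.211 v0.00')
(np.float64(0.058), np.float64(-0.0), np.float64(-0.0), 'th-0.211 v0.00')
(np.float64(0.057), np.float64(-0.0), np.float64(-0.0), 'th-0.211 v0.00')
(np.float64(0.057), np.float64(-0.0), np.float64(-0.0), 'th-0.211 v0.00')
(np.float64(0.056), np.float64(-0.0), np.float64(-0.0), 'th-0.211 v0.00')
(np.float64(0.056), np.float64(-0.0), np.float64(-0.0), 'th-0.210 v0.00')
(np.float64(0.056), np.float64(-0.0), np.float64(-0.0), 'th-0.210 v0.00')
(np.float64(0.056), np.float64(-0.0), np.float64(-0.0), 'th-0.210 v0.00')
(np.float64(0.056), np.float64(0.0), np.float64(0.0), 'th-0.210 v0.00')
```

Emit:
carry_out([
  {"slide": [0, 0.1, 0], "rotation": [0, 0, 0]},
  {"slide": [0, 0, 0], "rotation": [0, 0, 0]},
  {"slide": [0, 0, 0], "rotation": [0, 0, 0]},
  {"slide": [0, 0, 0], "rotation": [0, 0, 0]},
  {"slide": [0, -0.1, 0], "rotation": [0, 0, 0]},
  {"slide": [0, 0, 0], "rotation": [0, 0, 0]},
  {"slide": [0, 0, 0], "rotation": [0, 0, 0]},
  {"slide": [0, 0, 0], "rotation": [0, 0, 0]},
  {"slide": [0, 0, 0], "rotation": [0, 0, 0]},
])

```text
t: 20.65
tool_pos: [0.558, -0.1622, 0.2505]
orientation: [-2.397, -2.015, 0.009]
ft_force: [-5.6, 1.9, -8.9]
opening: 0.0239
```

```bash
python3 -c "
from h import *
o,f=obs(3); plan(o,-.21,1.3,6,b=.011); plan(o,0.1,3.0,18,b=.011)
"
```

```text
t 20.65 tilt -0.2103 (ny 0.001 s 0.0009 n 5155) lean 0.0562 r 0.1217 toolpitch 0.0117 y -0.287 F [-5.8  1.  -8.9] M [0.187 1.807 0.023] ax [ 0.598 -1.807]
t 20.70 tilt -0.2103 (ny 0.001 s 0.0009 n 5141) lean 0.0563 r 0.1217 toolpitch 0.0116 y -0.286 F [-5.8  1.  -8.9] M [0.15  1.749 0.021] ax [ 0.595 -1.749]
t 20.75 tilt -0.2103 (ny 0.001 s 0.0010 n 5177) lean 0.0561 r 0.1217 toolpitch 0.0116 y -0.287 F [-6.1  0.3 -9.5] M [0.273 1.803 0.058] ax [ 0.625 -1.803]
now t 20.80 th -0.2104 v -0.0004 a -0.001 lean 0.0562 balance lean(now) 0.0564 goal 0.0563
(np.float64(0.056), np.float64(0.0), np.float64(0.0), 'th-0.210 v-0.00')
(np.float64(0.057), np.float64(0.0), np.float64(0.0), 'th-0.210 v-0.00')
(np.float64(0.057), np.float64(0.0), np.float64(0.0), 'th-0.210 v0.00')
(np.float64(0.057), np.float64(-0.0), np.float64(-0.0), 'th-0.210 v0.00')
(np.float64(0.057), np.float64(-0.0), np.float64(-0.0), 'th-0.210 v0.00')
(np.float64(0.057), np.float64(-0.0), np.float64(-0.0), 'th-0.210 v0.00')
now t 20.80 th -0.2104 v -0.0004 a -0.001 lean 0.0562 balance lean(now) 0.0564 goal -0.0438
(np.float64(
[... 606 characters left out ...]
np.float64(-0.3), 'th-0.164 v0.13')
(np.float64(0.067), np.float64(-0.7), np.float64(-0.4), 'th-0.150 v0.15')
(np.float64(0.059), np.float64(-0.8), np.float64(-0.4), 'th-0.134 v0.16')
(np.float64(0.05), np.float64(-0.9), np.float64(-0.5), 'th-0.117 v0.18')
(np.float64(0.04), np.float64(-1.0), np.float64(-0.6), 'th-0.099 v0.19')
(np.float64(0.03), np.float64(-1.1), np.float64(-0.6), 'th-0.081 v0.19')
(np.float64(0.018), np.float64(-1.1), np.float64(-0.6), 'th-0.061 v0.19')
(np.float64(0.007), np.float64(-1.2), np.float64(-0.7), 'th-0.042 v0.19')
(np.float64(-0.004), np.float64(-1.2), np.float64(-0.7), 'th-0.023 v0.19')
(np.float64(-0.016), np.float64(-1.1), np.float64(-0.6), 'th-0.004 v0.18')
```

Emit:
carry_out([
  {"slide": [0, 0, 0], "rotation": [0, 0, 0]},
  {"slide": [0, 0, 0], "rotation": [0, 0, 0]},
  {"slide": [0, 0, 0], "rotation": [0, 0, 0]},
  {"slide": [0, 0, 0], "rotation": [0, 0, 0]},
  {"slide": [0, 0, 0], "rotation": [0, 0, 0]},
  {"slide": [0, 0, 0], "rotation": [0, 0, 0]},
  {"slide": [0, 0.7, 0], "rotation": [0.4, 0, 0]},
  {"slide": [0, 0.8, 0], "rotation": [0.5, 0, 0]},
  {"slide": [0, 0.6, 0], "rotation": [0.3, 0, 0]},
  {"slide": [0, 0.4, 0], "rotation": [0.2, 0, 0]},
  {"slide": [0, 0.2, 0], "rotation": [0.1, 0, 0]},
  {"slide": [0, 0, 0], "rotation": [0, 0, 0]},
  {"slide": [0, -0.2, 0], "rotation": [-0.1, 0, 0]},
])

```text
t: 22.1
tool_pos: [0.5605, -0.1626, 0.2503]
orientation: [-2.382, -2.002, 0.034]
ft_force: [-6.5, 2.0, -9.3]
opening: 0.0244
```

```bash
python3 -c "
from h import *
o,f=obs(3); plan(o,0.1,2.2,14,b=.011)
"
```

```text
t 22.10 tilt -0.1903 (ny 0.001 s 0.0010 n 5387) lean 0.0807 r 0.1217 toolpitch 0.0364 y -0.287 F [-6.7  0.8 -9.3] M [ 0.22   1.715 -0.009] ax [ 0.666 -1.715]
t 22.15 tilt -0.1863 (ny 0.001 s 0.0010 n 5437) lean 0.0801 r 0.1217 toolpitch 0.0363 y -0.287 F [-5.5  0.9 -9.5] M [0.166 1.695 0.008] ax [ 0.545 -1.695]
t 22.20 tilt -0.1818 (ny 0.001 s 0.0010 n 5503) lean 0.0801 r 0.1216 toolpitch 0.0363 y -0.287 F [-5.7  1.7 -9. ] M [0.178 1.687 0.041] ax [ 0.559 -1.687]
now t 22.25 th -0.1768 v 0.1050 a 0.204 lean 0.0803 balance lean(now) 0.0461 goal -0.0438
(np.float64(0.066), np.float64(-1.4), np.float64(-0.8), 'th-0.169 v0.11')
(np.float64(0.066), np.float64(-0.1), np.float64(-0.0), 'th-0.157 v0.13')
(np.float64(0.063), np.float64(-0.3), np.float64(-0.2), 'th-0.144 v0.14')
(np.float64(0.058), np.float64(-0.5), np.float64(-0.3), 'th-0.129 v0.16')
(np.float64(0.051), np.float64(-0.7), np.float64(-0.4), 'th-0.113 v0.17')
(np.float64(0.042), np.float64(-0.9), np.float64(-0.5), 'th-0.095 v0.18')
(np.float64(0.032), np.float64(-1.0), np.float64(-0.6), 'th-0.077 v0.19')
(np.float64(0.021), np.float64(-1.1), np.float64(-0.6), 'th-0.058 v0.19')
(np.float64(0.009), np.float64(-1.2), np.float64(-0.7), 'th-0.038 v0.19')
(np.float64(-0.004), np.float64(-1.2), np.float64(-0.7), 'th-0.019 v0.19')
(np.float64(-0.016), np.float64(-1.2), np.float64(-0.7), 'th-0.000 v0.19')
(np.float64(-0.028), np.float64(-1.2), np.float64(-0.7), 'th0.018 v0.18')
(np.float64(-0.039), np.float64(-1.1), np.float64(-0.6), 'th0.035 v0.16')
(np.float64(-0.049), np.float64(-1.0), np.float64(-0.6), 'th0.050 v0.14')
```

Emit:
carry_out([
  {"slide": [0, -1.4, 0], "rotation": [-0.8, 0, 0]},
  {"slide": [0, -0.2, 0], "rotation": [-0.1, 0, 0]},
  {"slide": [0, -0.3, 0], "rotation": [-0.2, 0, 0]},
  {"slide": [0, -0.5, 0], "rotation": [-0.3, 0, 0]},
  {"slide": [0, -0.7, 0], "rotation": [-0.4, 0, 0]},
  {"slide": [0, -0.9, 0], "rotation": [-0.5, 0, 0]},
  {"slide": [0, -1, 0], "rotation": [-0.6, 0, 0]},
])

```text
t: 22.95
tool_pos: [0.5556, -0.1617, 0.2506]
orientation: [2.397, 2.015, 0.018]
ft_force: [-6.5, 2.5, -7.7]
opening: 0.0241
```

```bash
python3 -c "
from h import *
o,f=obs(3); plan(o,0.3,3.2,12,b=.011)
"
```

```text
t 22.95 tilt -0.0799 (ny 0.000 s 0.0012 n 6564) lean 0.0315 r 0.1217 toolpitch -0.0150 y -0.287 F [-6.8  1.3 -7.7] M [0.193 2.057 0.037] ax [ 0.716 -2.057]
t 23.00 tilt -0.0720 (ny 0.001 s 0.0012 n 6638) lean 0.0290 r 0.1217 toolpitch -0.0155 y -0.287 F [-4.5  0.9 -9.8] M [0.191 1.654 0.032] ax [ 0.494 -1.654]
t 23.05 tilt -0.0639 (ny 0.001 s 0.0011 n 6716) lean 0.0298 r 0.1217 toolpitch -0.0152 y -0.287 F [-5.7  0.6 -9.1] M [0.202 1.817 0.036] ax [ 0.613 -1.817]
now t 23.10 th -0.0555 v 0.1695 a 0.109 lean 0.0301 balance lean(now) 0.0073 goal -0.1040
(np.float64(0.017), np.float64(-1.3), np.float64(-0.7), 'th-0.044 v0.17')
(np.float64(0.01), np.float64(-0.7), np.float64(-0.4), 'th-0.026 v0.18')
(np.float64(0.003), np.float64(-0.7), np.float64(-0.4), 'th-0.008 v0.18')
(np.float64(-0.005), np.float64(-0.8), np.float64(-0.4), 'th0.010 v0.18')
(np.float64(-0.012), np.float64(-0.8), np.float64(-0.4), 'th0.028 v0.18')
(np.float64(-0.02), np.float64(-0.8), np.float64(-0.4), 'th0.047 v0.18')
(np.float64(-0.027), np.float64(-0.8), np.float64(-0.4), 'th0.065 v0.18')
(np.float64(-0.035), np.float64(-0.8), np.float64(-0.4), 'th0.083 v0.18')
(np.float64(-0.042), np.float64(-0.7), np.float64(-0.4), 'th0.101 v0.18')
(np.float64(-0.05), np.float64(-0.7), np.float64(-0.4), 'th0.119 v0.17')
(np.float64(-0.057), np.float64(-0.7), np.float64(-0.4), 'th0.136 v0.17')
(np.float64(-0.063), np.float64(-0.7), np.float64(-0.4), 'th0.153 v0.16')
```

Emit:
carry_out([
  {"slide": [0, -1.3, 0], "rotation": [-0.7, 0, 0]},
  {"slide": [0, -0.7, 0], "rotation": [-0.4, 0, 0]},
  {"slide": [0, -0.7, 0], "rotation": [-0.4, 0, 0]},
  {"slide": [0, -0.8, 0], "rotation": [-0.4, 0, 0]},
  {"slide": [0, -0.8, 0], "rotation": [-0.4, 0, 0]},
  {"slide": [0, -0.8, 0], "rotation": [-0.4, 0, 0]},
  {"slide": [0, -0.8, 0], "rotation": [-0.4, 0, 0]},
])

```text
t: 23.8
tool_pos: [0.5501, -0.1608, 0.2508]
orientation: [2.364, 1.987, 0.073]
ft_force: [-4.2, 2.0, -7.6]
opening: 0.0241
```

```bash
python3 -c "
from h import *
o,f=obs(3); plan(o,0.42,3.0,12,b=.011)
"
```

```text
t 23.80 tilt 0.0670 (ny 0.001 s 0.0014 n 8011) lean -0.0223 r 0.1218 toolpitch -0.0703 y -0.287 F [-4.5  1.3 -7.6] M [0.185 1.81  0.079] ax [ 0.522 -1.81 ]
t 23.85 tilt 0.0758 (ny 0.001 s 0.0013 n 8069) lean -0.0242 r 0.1218 toolpitch -0.0705 y -0.287 F [-5.6  1.1 -8.5] M [0.211 1.73  0.056] ax [ 0.641 -1.73 ]
t 23.90 tilt 0.0844 (ny 0.001 s 0.0013 n 8113) lean -0.0235 r 0.1218 toolpitch -0.0703 y -0.287 F [-4.3  1.9 -7.7] M [0.212 1.824 0.036] ax [ 0.504 -1.824]
now t 23.95 th 0.0933 v 0.1794 a 0.076 lean -0.0233 balance lean(now) -0.0416 goal -0.1333
(np.float64(-0.034), np.float64(-1.1), np.float64(-0.6), 'th0.106 v0.18')
(np.float64(-0.041), np.float64(-0.7), np.float64(-0.4), 'th0.124 v0.18')
(np.float64(-0.049), np.float64(-0.7), np.float64(-0.4), 'th0.143 v0.19')
(np.float64(-0.056), np.float64(-0.8), np.float64(-0.4), 'th0.161 v0.19')
(np.float64(-0.064), np.float64(-0.7), np.float64(-0.4), 'th0.180 v0.19')
(np.float64(-0.071), np.float64(-0.7), np.float64(-0.4), 'th0.198 v0.18')
(np.float64(-0.078), np.float64(-0.7), np.float64(-0.4), 'th0.217 v0.18')
(np.float64(-0.085), np.float64(-0.7), np.float64(-0.4), 'th0.235 v0.18')
(np.float64(-0.092), np.float64(-0.7), np.float64(-0.4), 'th0.252 v0.17')
(np.float64(-0.098), np.float64(-0.6), np.float64(-0.4), 'th0.269 v0.17')
(np.float64(-0.104), np.float64(-0.6), np.float64(-0.3), 'th0.285 v0.16')
(np.float64(-0.11), np.float64(-0.6), np.float64(-0.3), 'th0.301 v0.15')
```

Emit:
carry_out([
  {"slide": [0, -1.1, 0], "rotation": [-0.6, 0, 0]},
  {"slide": [0, -0.8, 0], "rotation": [-0.4, 0, 0]},
  {"slide": [0, -0.8, 0], "rotation": [-0.4, 0, 0]},
  {"slide": [0, -0.8, 0], "rotation": [-0.4, 0, 0]},
  {"slide": [0, -0.8, 0], "rotation": [-0.4, 0, 0]},
  {"slide": [0, -0.7, 0], "rotation": [-0.4, 0, 0]},
  {"slide": [0, -0.7, 0], "rotation": [-0.4, 0, 0]},
])

```text
t: 24.65
tool_pos: [0.5449, -0.1599, 0.2506]
orientation: [2.332, 1.96, 0.124]
ft_force: [-5.1, 2.0, -4.8]
opening: 0.0244
```

```bash
python3 -c "
from h import *
o,f=obs(3); plan(o,0.485,2.8,14,b=.011)
"
```

```text
t 24.65 tilt 0.2124 (ny 0.001 s 0.0015 n 8734) lean -0.0742 r 0.1218 toolpitch -0.1235 y -0.287 F [-5.4  1.1 -4.8] M [0.178 1.967 0.095] ax [ 0.613 -1.967]
t 24.70 tilt 0.2204 (ny 0.001 s 0.0015 n 8610) lean -0.0758 r 0.1218 toolpitch -0.1238 y -0.287 F [-4.9  1.4 -6.1] M [0.215 1.702 0.063] ax [ 0.583 -1.702]
t 24.75 tilt 0.2284 (ny 0.001 s 0.0015 n 8382) lean -0.0751 r 0.1218 toolpitch -0.1235 y -0.287 F [-6.2  1.8 -3.9] M [0.213 1.877 0.071] ax [ 0.681 -1.877]
now t 24.80 th 0.2364 v 0.1611 a 0.032 lean -0.0750 balance lean(now) -0.0861 goal -0.1461
(np.float64(-0.082), np.float64(-0.7), np.float64(-0.4), 'th0.248 v0.16')
(np.float64(-0.088), np.float64(-0.6), np.float64(-0.4), 'th0.264 v0.16')
(np.float64(-0.094), np.float64(-0.6), np.float64(-0.4), 'th0.280 v0.16')
(np.float64(-0.1), np.float64(-0.6), np.float64(-0.3), 'th0.296 v0.16')
(np.float64(-0.106), np.float64(-0.6), np.float64(-0.3), 'th0.312 v0.16')
(np.float64(-0.111), np.float64(-0.6), np.float64(-0.3), 'th0.328 v0.15')
(np.float64(-0.117), np.float64(-0.5), np.float64(-0.3), 'th0.343 v0.15')
(np.float64(-0.122), np.float64(-0.5), np.float64(-0.3), 'th0.357 v0.14')
(np.float64(-0.126), np.float64(-0.5), np.float64(-0.3), 'th0.371 v0.14')
(np.float64(-0.131), np.float64(-0.4), np.float64(-0.3), 'th0.385 v0.13')
(np.float64(-0.135), np.float64(-0.4), np.float64(-0.2), 'th0.397 v0.12')
(np.float64(-0.138), np.float64(-0.4), np.float64(-0.2), 'th0.409 v0.11')
(np.float64(-0.142), np.float64(-0.3), np.float64(-0.2), 'th0.420 v0.11')
(np.float64(-0.145), np.float64(-0.3), np.float64(-0.2), 'th0.430 v0.10')
```

Emit:
carry_out([
  {"slide": [0, -0.7, 0], "rotation": [-0.4, 0, 0]},
  {"slide": [0, -0.6, 0], "rotation": [-0.4, 0, 0]},
  {"slide": [0, -0.6, 0], "rotation": [-0.4, 0, 0]},
  {"slide": [0, -0.6, 0], "rotation": [-0.3, 0, 0]},
  {"slide": [0, -0.6, 0], "rotation": [-0.3, 0, 0]},
  {"slide": [0, -0.6, 0], "rotation": [-0.3, 0, 0]},
  {"slide": [0, -0.5, 0], "rotation": [-0.3, 0, 0]},
])

```text
t: 25.5
tool_pos: [0.541, -0.1593, 0.2502]
orientation: [2.306, 1.938, 0.163]
ft_force: [-5.1, 2.3, -1.5]
opening: 0.0242
```

```bash
python3 -c "
from h import *
o,f=obs(3); plan(o,0.49,1.8,14,b=.011)
"
```

```text
t 25.50 tilt 0.3365 (ny 0.001 s 0.0017 n 5447) lean -0.1135 r 0.1218 toolpitch -0.1656 y -0.287 F [-5.4  1.4 -1.5] M [0.235 2.153 0.136] ax [ 0.568 -2.153]
t 25.55 tilt 0.3424 (ny 0.001 s 0.0017 n 5438) lean -0.1144 r 0.1218 toolpitch -0.1659 y -0.287 F [-4.3  1.4 -2.5] M [0.283 2.043 0.048] ax [ 0.481 -2.043]
t 25.60 tilt 0.3489 (ny 0.001 s 0.0016 n 5499) lean -0.1138 r 0.1218 toolpitch -0.1658 y -0.287 F [-5.2  1.9 -2.3] M [0.249 2.094 0.069] ax [ 0.562 -2.094]
now t 25.65 th 0.3549 v 0.1219 a -0.003 lean -0.1139 balance lean(now) -0.1183 goal -0.1469
(np.float64(-0.115), np.float64(-0.2), np.float64(-0.1), 'th0.363 v0.12')
(np.float64(-0.119), np.float64(-0.3), np.float64(-0.2), 'th0.376 v0.12')
(np.float64(-0.123), np.float64(-0.4), np.float64(-0.2), 'th0.388 v0.12')
(np.float64(-0.127), np.float64(-0.4), np.float64(-0.3), 'th0.400 v0.12')
(np.float64(-0.132), np.float64(-0.5), np.float64(-0.3), 'th0.412 v0.12')
(np.float64(-0.137), np.float64(-0.5), np.float64(-0.3), 'th0.423 v0.11')
(np.float64(-0.142), np.float64(-0.5), np.float64(-0.3), 'th0.434 v0.11')
(np.float64(-0.146), np.float64(-0.5), np.float64(-0.3), 'th0.444 v0.10')
(np.float64(-0.151), np.float64(-0.4), np.float64(-0.3), 'th0.454 v0.09')
(np.float64(-0.155), np.float64(-0.4), np.float64(-0.2), 'th0.463 v0.08')
(np.float64(-0.158), np.float64(-0.3), np.float64(-0.2), 'th0.470 v0.07')
(np.float64(-0.161), np.float64(-0.2), np.float64(-0.1), 'th0.476 v0.06')
(np.float64(-0.162), np.float64(-0.1), np.float64(-0.1), 'th0.481 v0.04')
(np.float64(-0.162), np.float64(-0.0), np.float64(-0.0), 'th0.485 v0.03')
```

Emit:
carry_out([
  {"slide": [0, -0.2, 0], "rotation": [-0.1, 0, 0]},
  {"slide": [0, -0.3, 0], "rotation": [-0.2, 0, 0]},
  {"slide": [0, -0.4, 0], "rotation": [-0.2, 0, 0]},
  {"slide": [0, -0.4, 0], "rotation": [-0.3, 0, 0]},
  {"slide": [0, -0.5, 0], "rotation": [-0.3, 0, 0]},
  {"slide": [0, -0.5, 0], "rotation": [-0.3, 0, 0]},
])

```text
t: 26.25
tool_pos: [0.5388, -0.1589, 0.25]
orientation: [2.29, 1.925, 0.186]
ft_force: [-6.3, 2.3, -0.6]
opening: 0.024
```

```bash
python3 -c "
from h import *
o,f=obs(3); plan(o,0.495,1.4,14,b=.011)
"
```

```text
t 26.25 tilt 0.4174 (ny 0.001 s 0.0017 n 7938) lean -0.1359 r 0.1218 toolpitch -0.1902 y -0.287 F [-6.6  1.2 -0.6] M [0.276 2.353 0.078] ax [ 0.677 -2.353]
t 26.30 tilt 0.4222 (ny 0.001 s 0.0017 n 8120) lean -0.1368 r 0.1218 toolpitch -0.1905 y -0.287 F [-5.4  1.  -1.6] M [0.262 2.172 0.047] ax [ 0.578 -2.172]
t 26.35 tilt 0.4260 (ny 0.002 s 0.0017 n 8351) lean -0.1366 r 0.1218 toolpitch -0.1902 y -0.287 F [-5.4  1.6 -1.5] M [0.27  2.201 0.118] ax [ 0.571 -2.201]
now t 26.40 th 0.4303 v 0.0819 a -0.029 lean -0.1365 balance lean(now) -0.1355 goal -0.1478
(np.float64(-0.136), np.float64(0.1), np.float64(0.0), 'th0.436 v0.08')
(np.float64(-0.138), np.float64(-0.3), np.float64(-0.1), 'th0.444 v0.08')
(np.float64(-0.141), np.float64(-0.3), np.float64(-0.2), 'th0.452 v0.08')
(np.float64(-0.145), np.float64(-0.3), np.float64(-0.2), 'th0.459 v0.07')
(np.float64(-0.148), np.float64(-0.4), np.float64(-0.2), 'th0.466 v0.07')
(np.float64(-0.152), np.float64(-0.3), np.float64(-0.2), 'th0.473 v0.06')
(np.float64(-0.155), np.float64(-0.3), np.float64(-0.2), 'th0.479 v0.05')
(np.float64(-0.157), np.float64(-0.3), np.float64(-0.1), 'th0.483 v0.05')
(np.float64(-0.159), np.float64(-0.2), np.float64(-0.1), 'th0.488 v0.04')
(np.float64(-0.16), np.float64(-0.1), np.float64(-0.0), 'th0.491 v0.03')
(np.float64(-0.16), np.float64(0.0), np.float64(0.0), 'th0.493 v0.02')
(np.float64(-0.158), np.float64(0.2), np.float64(0.1), 'th0.494 v0.01')
(np.float64(-0.155), np.float64(0.3), np.float64(0.2), 'th0.495 v0.00')
(np.float64(-0.15), np.float64(0.5), np.float64(0.3), 'th0.495 v0.00')
```

Emit:
carry_out([
  {"slide": [0, 0, 0], "rotation": [0, 0, 0]},
  {"slide": [0, -0.2, 0], "rotation": [-0.1, 0, 0]},
  {"slide": [0, -0.3, 0], "rotation": [-0.2, 0, 0]},
  {"slide": [0, -0.3, 0], "rotation": [-0.2, 0, 0]},
  {"slide": [0, -0.3, 0], "rotation": [-0.2, 0, 0]},
  {"slide": [0, -0.3, 0], "rotation": [-0.2, 0, 0]},
])

```text
t: 27.0
tool_pos: [0.5374, -0.1587, 0.2498]
orientation: [2.28, 1.916, 0.2]
ft_force: [-6.4, 2.9, 0.3]
opening: 0.0242
```

```bash
python3 -c "
from h import *
o,f=obs(3); plan(o,0.498,.8,8,b=.011)
"
```

```text
t 27.00 tilt 0.4689 (ny 0.001 s 0.0017 n 9729) lean -0.1501 r 0.1218 toolpitch -0.2058 y -0.287 F [-6.8  1.7  0.3] M [0.265 2.412 0.091] ax [ 0.674 -2.412]
t 27.05 tilt 0.4707 (ny 0.001 s 0.0018 n 9786) lean -0.1506 r 0.1218 toolpitch -0.2060 y -0.287 F [-6.   1.6 -0.8] M [0.233 2.316 0.097] ax [ 0.618 -2.316]
t 27.10 tilt 0.4726 (ny 0.001 s 0.0017 n 9844) lean -0.1501 r 0.1218 toolpitch -0.2059 y -0.287 F [-6.   1.8  0.4] M [0.278 2.339 0.142] ax [ 0.585 -2.339]
now t 27.15 th 0.4742 v 0.0311 a -0.051 lean -0.1503 balance lean(now) -0.1441 goal -0.1483
(np.float64(-0.137), np.float64(1.4), np.float64(0.8), 'th0.476 v0.03')
(np.float64(-0.134), np.float64(0.3), np.float64(0.2), 'th0.480 v0.04')
(np.float64(-0.139), np.float64(-0.6), np.float64(-0.3), 'th0.484 v0.04')
(np.float64(-0.149), np.float64(-1.0), np.float64(-0.6), 'th0.488 v0.04')
(np.float64(-0.16), np.float64(-1.1), np.float64(-0.6), 'th0.493 v0.04')
(np.float64(-0.168), np.float64(-0.8), np.float64(-0.4), 'th0.496 v0.03')
(np.float64(-0.168), np.float64(0.0), np.float64(0.0), 'th0.497 v0.01')
(np.float64(-0.155), np.float64(1.3), np.float64(0.7), 'th0.498 v0.00')
```

Emit:
carry_out([
  {"slide": [0, 1.2, 0], "rotation": [0.7, 0, 0]},
  {"slide": [0, 0, 0], "rotation": [0, 0, 0]},
  {"slide": [0, -0.3, 0], "rotation": [-0.2, 0, 0]},
  {"slide": [0, 0, 0], "rotation": [0, 0, 0]},
  {"slide": [0, 0, 0], "rotation": [0, 0, 0]},
  {"slide": [0, 0, 0], "rotation": [0, 0, 0]},
])

```text
t: 27.75
tool_pos: [0.5383, -0.1588, 0.2499]
orientation: [2.286, 1.921, 0.192]
ft_force: [-6.5, 1.9, -0.5]
opening: 0.0242
```

```bash
python3 -c "
from h import *
o,f=obs(2)
"
```

```text
t 27.75 tilt 0.4946 (ny 0.001 s 0.0018 n 10159) lean -0.1406 r 0.1218 toolpitch -0.1970 y -0.287 F [-6.7  0.8 -0.5] M [0.222 2.33  0.1  ] ax [ 0.684 -2.33 ]
t 27.80 tilt 0.4965 (ny 0.001 s 0.0017 n 10144) lean -0.1409 r 0.1218 toolpitch -0.1970 y -0.287 F [-6.7  1.   0.2] M [0.268 2.319 0.071] ax [ 0.667 -2.319]
```

```bash
python3 -c "
from h import *
from cell import sense
s=sense(); r=Rot.from_rotvec(s['orientation']); A=O+R@[-.008,0,.148]; v=s['tool_pos']-A
for d in (.045,.05):
    q=Rot.from_rotvec(R[:,1]*d); w=q.apply(v)-v; w-=R[:,1]*(w@R[:,1]); print(d,(r.inv().apply(w)*1e3).round(2),np.degrees((r.inv()*q*r).as_rotvec()).round(2))
"
```

```text
0.045 [-0.    4.61  0.41] [ 2.58 -0.    0.01]
0.05 [-0.    5.12  0.47] [ 2.86 -0.    0.01]
```

Emit:
carry_out([
  {"slide": [0, 0, 0], "rotation": [0, 0, 0]},
  {"slide": [0, 0, 0], "rotation": [0, 0, 0]},
  {"slide": [0, 1, 0], "rotation": [0.8, 0, 0]},
  {"slide": [0, 2, 0.1], "rotation": [1.3, 0, 0]},
  {"slide": [0, 3, 0.2], "rotation": [1.8, 0, 0]},
  {"slide": [0, 4, 0.3], "rotation": [2.3, 0, 0]},
])

```text
t: 28.45
tool_pos: [0.5484, -0.1606, 0.2507]
orientation: [2.354, 1.978, 0.089]
ft_force: [-4.4, 1.6, -1.5]
opening: 0.0243
```

```bash
python3 -c "
from h import *
o,f=obs(2)
"
```

```text
t 28.45 tilt 0.5013 (ny 0.001 s 0.0018 n 10139) lean -0.0395 r 0.1217 toolpitch -0.0872 y -0.287 F [-4.6  0.8 -1.5] M [0.188 1.804 0.101] ax [ 0.483 -1.804]
t 28.50 tilt 0.5012 (ny 0.001 s 0.0018 n 10144) lean -0.0278 r 0.1216 toolpitch -0.0858 y -0.287 F [-6.5  0.   5.7] M [0.11  2.522 0.04 ] ax [ 0.596 -2.522]
```

Emit:
carry_out([
  {"slide": [0, 4.6, 0.3], "rotation": [2.8, 0, 0]},
  {"slide": [0, 4.7, 0.3], "rotation": [2.8, 0, 0]},
  {"slide": [0, 4.7, 0.3], "rotation": [2.8, 0, 0]},
  {"slide": [0, 4.7, 0.3], "rotation": [2.8, 0, 0]},
  {"slide": [0, 4.7, 0.3], "rotation": [2.8, 0, 0]},
  {"slide": [0, 4.7, 0.3], "rotation": [2.8, 0, 0]},
  {"slide": [0, 0, 0], "rotation": [0, 0, 0]},
])

```text
t: 29.25
tool_pos: [0.5776, -0.1656, 0.2467]
orientation: [-2.278, -1.916, 0.195]
ft_force: [-4.9, 1.9, 1.7]
opening: 0.0245
```

```bash
python3 -c "
from h import *
o,f=obs(2)
"
```

```text
t 29.25 tilt 0.5015 (ny 0.001 s 0.0018 n 10441) lean 0.2532 r 0.1212 toolpitch 0.2056 y -0.287 F [-5.2  1.   1.7] M [ 0.261  1.707 -0.065] ax [ 0.529 -1.707]
t 29.30 tilt 0.5014 (ny 0.002 s 0.0018 n 10410) lean 0.2490 r 0.1212 toolpitch 0.2047 y -0.287 F [-5.1  1.6  0.1] M [ 0.269  1.361 -0.045] ax [ 0.495 -1.361]
```

Emit:
carry_out([
  {"slide": [0, 4.6, 0.3], "rotation": [2.75, 0, 0]},
  {"slide": [0, 4.6, 0.3], "rotation": [2.75, 0, 0]},
  {"slide": [0, 4.6, 0.3], "rotation": [2.75, 0, 0]},
  {"slide": [0, 4.6, 0.3], "rotation": [2.75, 0, 0]},
  {"slide": [0, 4.6, 0.3], "rotation": [2.75, 0, 0]},
  {"slide": [0, 4.6, 0.3], "rotation": [2.75, 0, 0]},
  {"slide": [0, 4.6, 0.3], "rotation": [2.75, 0, 0]},
  {"slide": [0, 4.6, 0.3], "rotation": [2.75, 0, 0]},
  {"slide": [0, 0, 0], "rotation": [0, 0, 0]},
  {"slide": [0, 0, 0], "rotation": [0, 0, 0]},
])

```text
t: 30.35
tool_pos: [0.6089, -0.1707, 0.2293]
orientation: [-2.021, -1.7, 0.514]
ft_force: [-10.1, 4.0, -8.0]
opening: 0.0242
```

```bash
python3 -c "
from h import *
from cell import sense
o,f=obs(2); print(sense()['q'].round(2))
"
```

```text
t 30.35 tilt 0.5019 (ny 0.001 s 0.0017 n 10698) lean 0.6166 r 0.1190 toolpitch 0.5906 y -0.286 F [-10.6   2.2  -8. ] M [ 0.457  0.698 -0.012] ax [ 0.437 -0.698]
t 30.40 tilt 0.5016 (ny 0.001 s 0.0018 n 10768) lean 0.6145 r 0.1191 toolpitch 0.5905 y -0.286 F [-9.2  2.2 -8.5] M [ 0.505  0.428 -0.002] ax [ 0.302 -0.428]
[-0.25  1.03  1.    2.13 -0.04  1.5 ]
```

Emit:
carry_out([
  {"slide": [0, 0, 0.8], "rotation": [0, 0, 0]},
  {"slide": [0, 0, 0], "rotation": [0, 0, 0]},
])

```text
t: 30.65
tool_pos: [0.6084, -0.1707, 0.2297]
orientation: [-2.022, -1.701, 0.512]
ft_force: [-7.0, 3.4, -6.5]
opening: 0.0243
```

Emit:
carry_out([
  {"slide": [0, 0, 0], "rotation": [0, 0, 0]},
  {"slide": [0, 0, 0], "rotation": [0, 0, 0]},
  {"slide": [0, 0, 0], "rotation": [0, 0, 0]},
  {"slide": [0, 0, 0], "rotation": [0, 0, 0]},
  {"slide": [0, 0, 0], "rotation": [0, 0, 0]},
  {"slide": [0, 0, 0], "rotation": [0, 0, 0]},
], gripper=60)

```text
t: 31.25
tool_pos: [0.6078, -0.171, 0.2304]
orientation: [-2.022, -1.7, 0.514]
ft_force: [-0.8, 0.1, -0.2]
opening: 0.0599
```

```bash
python3 -c "
from h import *
from cell import *
o,f=obs(2); w=grab_frame('wrist'); cv2.imwrite('pics/w5.png',w['pixels']); s=sense(); r=Rot.from_rotvec(s['orientation'])
H=hsv(w); y=(H[...,0]>18)&(H[...,0]<34)&(H[...,1]>130)&(H[...,2]>70); P,_=pts(w,y); P=P[np.linalg.norm(P-np.median(P,0),axis=1)<.07]; T=r.inv().apply(P-s['tool_pos'])*1e3; print(np.percentile(T,[2,50,98],axis=0).round(1))
print('up in tool',r.inv().apply([0,0,1]).round(3))
"
```

```text
t 31.25 tilt 0.5012 (ny 0.001 s 0.0017 n 10752) lean 0.6042 r 0.1193 toolpitch 0.5899 y -0.287 F [-0.9 -0.  -0.2] M [ 0.029 -0.599 -0.001] ax [0.058 0.599]
t 31.30 tilt 0.5016 (ny 0.001 s 0.0017 n 10761) lean 0.6043 r 0.1192 toolpitch 0.5901 y -0.287 F [ 0.5 -0.8  0.3] M [ 0.027 -0.567  0.012] ax [-0.021  0.567]
[[-25.3 -11.3 -34.4]
 [  7.2  -0.3 -32.3]
 [ 35.7  11.1 -24.9]]
up in tool [ 0.002 -0.557 -0.831]
```

View pics/w5.png

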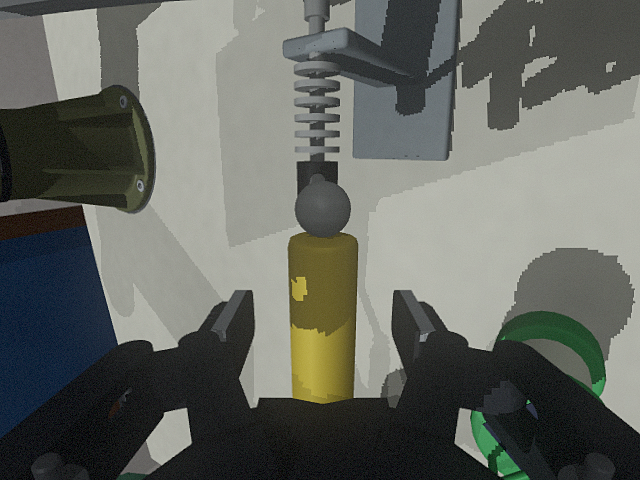

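The wrist view shows the grip free between the open pads at (323,320), with lantern parts far below at (555,370). I'll back straight out.

Emit:
carry_out([
  {"slide": [0, 0, -5], "rotation": [0, 0, 0]},
  {"slide": [0, 0, -10], "rotation": [0, 0, 0]},
  {"slide": [0, 0, -10], "rotation": [0, 0, 0]},
  {"slide": [0, 0, -10], "rotation": [0, 0, 0]},
  {"slide": [0, 0, -10], "rotation": [0, 0, 0]},
  {"slide": [0, 0, 0], "rotation": [0, 0, 0]},
], gripper=70)

```text
t: 32.0
tool_pos: [0.6106, -0.1699, 0.2554]
orientation: [-2.041, -1.718, 0.496]
ft_force: [-0.7, 0.4, 0.6]
opening: 0.07
```

```bash
python3 -c "
from cell import *
s=sense(); print(s['q'].round(3),s['tool_pos'],s['orientation'],s['ft_force'])"
```

```text
[-0.25   1.01   1.035  2.157 -0.042  1.505] [ 0.61061376 -0.16988503  0.25539201] [-2.0410674  -1.71807775  0.49622799] [-0.6999186   0.37927516  0.5711831 ]
```

Emit:
carry_out([
  {"slide": [0, 0, 0], "rotation": [-2, 0, 0]},
  {"slide": [0, 0, 0], "rotation": [-2, 0, 0]},
  {"slide": [0, 0, 0], "rotation": [0, 0, 0]},
], gripper=85)

```text
t: 32.3
tool_pos: [0.61, -0.1699, 0.2554]
orientation: [-2.089, -1.758, 0.442]
ft_force: [-0.5, 0.5, 0.0]
opening: 0.0849
```

Emit:
carry_out([
  {"slide": [0, 3, -3], "rotation": [-2, 0, 0]},
  {"slide": [0, 3, -6], "rotation": [-3, 0, 0]},
  {"slide": [0, 2, -10], "rotation": [-3, 0, 0]},
  {"slide": [0, 0, -12], "rotation": [-3, 0, 0]},
  {"slide": [0, 0, -15], "rotation": [-3, 0, 0]},
  {"slide": [0, 0, -20], "rotation": [-3, 0, 0]},
  {"slide": [0, 0, -20], "rotation": [-3, 0, 0]},
  {"slide": [0, 0, -20], "rotation": [-3, 0, 0]},
  {"slide": [0, 0, -20], "rotation": [0, 0, 0]},
  {"slide": [0, 0, 0], "rotation": [0, 0, 0]},
])

```text
t: 33.3
tool_pos: [0.6478, -0.1765, 0.3752]
orientation: [-2.35, -1.978, 0.089]
ft_force: [0.5, -0.8, 1.1]
opening: 0.085
```

Run:
```python
from h import *
from cell import *
o,f=obs(2); s=sense(); print(s['q'].round(3)); t=grab_frame('top')
out=np.zeros((480,800,3),np.uint8); out[:300,:400]=cv2.resize(f['pixels'],(400,300)); out[:300,400:]=cv2.resize(t['pixels'],(400,300)); cv2.imwrite('pics/end.png',out[:300])
t0=pickle.load(open('fr0.pkl','rb'))['top']
for nm,h in (("green",(45,80)),("red",(172,8))):
    for x in (t0,t):
        H=hsv(x); m=((H[...,0]>h[0])&(H[...,0]<h[1])) if h[0]<h[1] else ((H[...,0]>h[0])|(H[...,0]<h[1])); m&=(H[...,1]>140)&(H[...,2]>50); m[:120]=0;m[320:]=0;m[:,550:]=0;m[:,:150]=0
        n,_,st_,c=cv2.connectedComponentsWithStats(m.astype(np.uint8)); print(nm,[(c[i].round(1).tolist(),int(st_[i,4])) for i in range(1,n) if st_[i,4]>60])
```

```text
t 33.30 tilt 0.5013 (ny 0.002 s 0.0018 n 10181) lean 0.3834 r 0.2654 toolpitch 0.0896 y -0.285 F [ 0.7 -0.7  1.1] M [ 0.019 -0.071  0.014] ax [-0.049  0.071]
t 33.35 tilt 0.5017 (ny 0.002 s 0.0017 n 10155) lean 0.3870 r 0.2635 toolpitch 0.0916 y -0.285 F [ 0.8 -0.3  0.2] M [-0.005 -0.115 -0.012] ax [-0.161  0.115]
[-0.262  0.57   0.65   1.744 -0.008  1.481]
green [([432.0, 194.3], 107)]
green []
red [([201.0, 220.8], 416)]
red [([201.1, 220.9], 417)]
```

View pics/end.png

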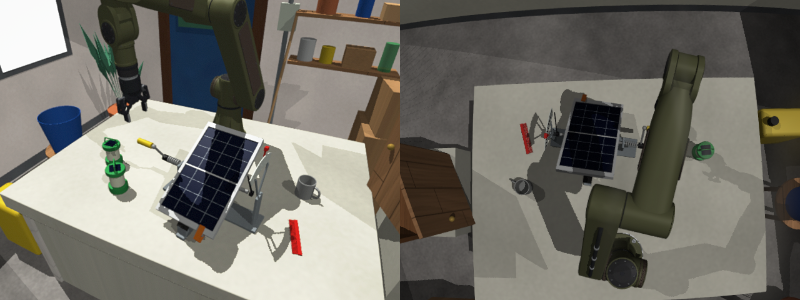

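The panel is on the far rest. The gripper is well above the free handle, whose grip shows at (146,143) in the left half. The lanterns are upright at (112,150) and (117,178), and the mug and comb haven't moved. Handing in.

```bash
python3 -c "
from cell import *
print(sign_off())"
```

```text
the job is handed in; nothing more can be done
None
```

The job is done and handed in at about 33 s of the 64 s allowed. I raised the panel by the yellow grip, balanced it at the red mark, eased it onto the far rest, released the handle and backed the gripper clear.

- **Balance:** the panel stayed within about −0.209 to −0.214 rad from t = 15.3 s to about 21.4 s, at −0.210 for the last 3 s or more. I put the mark at about −0.21 (±0.01) rad from top-view pixels and depth. That estimate was −0.25 at first, so I first stopped the panel there and then moved it on. The close-up of the scene view was too coarse to confirm the last 0.01 rad.
- **Speed:** by the tilt readings the panel never went over about 0.2 rad/s, and it met the far rest at about 0.04 rad/s.
- **After release:** the panel reads 0.501 rad, on the far rest. The wrist force is about zero and nothing is being touched.
- **Bystanders:** the comb is unmoved to 0.1 px. The mug and lanterns look unmoved in the last picture. The arm hid one lantern from the top camera, and my colour count missed both in the last top frame, so I checked the lanterns by eye only.
- **Not to plan:** the first stand position was about 8 mm off. The gripper therefore pulled on the grip with up to about 28 N until I corrected it. On the way out joint 4 reached its limit and the retreat went sideways by about 12 mm, but the forces stayed near zero.

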